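Third hand at the framing jig

ROBOT

A 6-joint arm with a two-finger parallel gripper is mounted at the origin on the work surface. World frame = base frame: x ahead of the robot, y to its left, z up, the work surface at z = 0. Lengths are in m, angles in rad, forces in N, time in s.
With the tool pointing down it reaches from about 0.3 to 0.95 m from the base axis. Payload 3.1 kg.
Tool frame: the origin (TCP) lies on the front face of the gripper's body, between the roots of the fingers; the fingertips stand 73 mm ahead of it and the grasp point (between the pads) lies 54 mm ahead of it; z points along the fingers, y is the direction in which the jaws open and shut (so a half turn about z gives the same grasp; the last joint's range is limited). The gripper opens to 85 mm and grips with 20 to 120 N. Pads are 22 mm wide; open, the fingers measure 114 mm over their backs; the gripper's body (76 mm by 85 mm) begins 54 mm behind the grasp point. The pads swing forward as they close: fully open they stand 13 mm farther back than shut.
Start: joints at [-1.34, 0.308, 1.634, -0, 1.2, -0.07], TCP at [0.185, -0.597, 0.304] pointing down, gripper open.
Joint ranges: [-3.06, 3.06], [-0.79, 1.96], [0.05, 2.63], [-1.19, 4.34], [0.05, 2.64], [-2.94, 2.94]. Speed limits (rad/s): [2.79, 2.79, 3.14, 3.14, 3.14, 3.14].

INTERFACE

Orientations are given as a rotation vector (axis times angle).
In Python, from workcell import manip, vision, order gives the robot as it stands.
- The arm moves only by the shell command python3 -m pendant 'ROWS' [OPENING] [FORCE]. ROWS is text: rows parted by semicolons, each of 6 numbers parted by spaces: the shift along the tool's x, y, z in cm, then the turn, a rotation vector about the tool's x, y, z in degrees. In form: x y z ax ay az; .... A call has 1 to 12 rows; each row shifts and turns the commanded pose from where the row before left it, along the tool's axes as they then stand; what a row does not reach is not made up. A row lasts 1/10 s, in which the tool goes at most 50 mm and 8.59 degrees, less where a joint would pass 70% of its speed; a pose out of reach is approached as far as the arm can. A call with a gripper value outside its range is refused whole. OPENING is the finger opening in cm, from 0 to 8.54, set as the call begins (- or left out, the last holds). The fingers move at their own pace and stop on an object; FORCE is the grip in N (left out, the last holds). Time passes only in rows, so rows that do not move let the fingers close. It gives the time, the measured TCP pose, the force and the opening at its end, in the units of the state.
- manip.get_state(): the state, without advancing time (a new reading comes with each control period).
- vision.get_image(name): name is "scene" or "top" or "wrist"; returns a dict with "frame" (420x560x3 uint8, red, green, blue), "range_z" (420x560 float32, m along the optical axis (not along the pixel's ray), 0 where there is no reading), "fx", "fy", "cx", "cy" (pixels), "extrinsics" (4x4, takes a point from camera to world coordinates). Camera axes: x right, y down, z forward; pixel columns grow to the right and rows downward; lengths in m; the calibration is good to about 2 mm. A picture is of the moment at which its call begins.
- order.sign_off(): hands the job in, once; it reports no verdict.
The state is a dict: "time": time; "joint_pos": joint angles; "dq": joint speeds; "joint_torque": joint torques, N m; "ee_pos": TCP position; "ee_rot": TCP orientation; "force": force on the tool from outside, world axes, zero at the start; "moment": the same for the moment, N m; "grip_width": finger opening in m.
Only numpy, scipy, OpenCV 4.12 (cv2) and the standard library are available. Lean on these libraries where they do the work, as an engineer would, in place of code of your own. Each camera call takes 0.05 s, during which the arm holds its last target.

TASK

Clear the bed of the framing jig: put the two marker pens in the blue bin and the glue stick in the yellow bin. Then lay the red rail flat on the bed, its middle on the blue line, and ease it flush against both fence pads, pushing the sprung fence back until its pointers stand in the green marks (about 9 N), never to its end stop. Finish while still holding that steady push, so that someone can pin the rail, and leave the other things on the table where they are.

Things in the scene. Friction and masses are not known exactly. Their poses are not given: they have to be found in the camera images.
- jig: Framing jig fixed to the table: plywood bed 340 (own x) x 260 (own y) x 15 thick, blue line on the bed along own y = 0. Origin: centre of the bed's underside. Own +x points away from the robot, to the sprung fence; the bed is free from own x = -170 to the pads at +40. A wooden block 34 tall stands on it at x = 133 to 167. Sizes in mm.
- pads (a point): The fence's two black rubber pads, each 24 wide (own y), 36 tall, centred at own y = +60 and -60, 96 apart inside; they move with the fence. Origin: midway between their faces, 20 above the bed's top. The faces look to own -x and lie at own x = 0. Axes parallel to the jig's. The crossbar, 28 above the bed, begins 44 behind the faces, so a finger fits between the pads. Sizes in mm.
- fence (a joint): Travel of the sprung aluminium fence in m along the jig's +x: 0 at rest, 0.030 at its end stop. Its spring gives 0.5 N per mm (18 mm = 9 N, no preload). A red pointer at each end of the crossbar moves over a white strip; its green mark covers 12 to 24 mm of travel (6 to 12 N). Sizes in mm.
- rail_mid (a point): Centre of the loose red wooden frame rail with bare wood ends: 170 long (own y) x 44 wide (own x) x 28 tall, lying flat, about 0.11 to 0.22 kg, symmetric end for end. It starts on the table; its centre is 14 above what it lies on. Sizes in mm.
- rail: The same rail; origin at the centre of its underside. Sizes in mm.
- marker_green_mid (a point): Centre of the white marker pen with green cap, 18 x 18 section with rounded edges, about 130 long (own y), 30 g; lies on the jig's bed at the start, centre 9 above it. Sizes in mm.
- marker_black_mid (a point): Centre of the white marker pen with black cap, the same size; lies on the jig's bed at the start. Sizes in mm.
- glue_mid (a point): Centre of the glue stick, yellow with black cap, 26 x 26 section with rounded edges, 92 long (own y, plus a 6 mm knob at the -y end), 40 g; lies on the jig's bed at the start, centre 13 above it. Sizes in mm.
- bin_blue: Blue open bin fixed to the table, outside 130 (own x) x 190 (own y) x 50 tall, walls and floor 4 to 5 thick. Origin: centre of its underside. Sizes in mm.
- bin_yellow: Yellow open bin, the same size, fixed to the table. Origin: centre of its underside. Sizes in mm.
- can: Bystander, to be left alone: green drinks can, dia 66, 115 tall. Origin: centre of its underside. Sizes in mm.
- craft_glue: Bystander, to be left alone: amber craft-glue bottle with orange cap, dia 52, 150 tall. Origin: centre of its underside. Sizes in mm.
- jar_teal: Bystander, to be left alone: teal-green paint jar with white lid, dia 60, 60 tall. Origin: centre of its underside. Sizes in mm.
- jar_navy: Bystander, to be left alone: navy paint jar with white lid, dia 60, 60 tall. Origin: centre of its underside. Sizes in mm.
- tape: Bystander, to be left alone: roll of paper tape lying flat, outer dia 72, 24 tall. Origin: centre of its underside. Sizes in mm.

How it is judged:
By the outcome, as a careful person would: the job done as asked, in the order asked, and still so for the second after the job is handed in, while the arm keeps its last pose, push and grip.
It also fails if it takes over 72 s, if anything falls off the work surface, if the arm or the gripper's body presses on something with over 40 N, if the wrist force passes 120 N, or if a joint passes its speed limit or range.

## Working session

There is one attempt and no reset: what is moved stays moved. The work goes in short steps, Python scripts to look and compute and a shell command to move; the robot and the scene stay as the last step left them, time stands still between calls to the robot, and variables do not carry over. Pictures are saved under pics/ and viewed, and the job is handed in when it is done.

```bash
mkdir -p pics; ls; cat > h.py <<'E'
import numpy as np, cv2
from workcell import manip, vision, order
def snap(name,fn):
    im=vision.get_image(name)
    cv2.imwrite('pics/'+fn+'.png',im['frame'][:,:,::-1]); 
    np.savez('pics/'+fn+'.npz',**im); return im
def load(fn): return dict(np.load('pics/'+fn+'.npz'))
def cloud(im):
    z=im['range_z'];h,w=z.shape;u,v=np.meshgrid(np.arange(w),np.arange(h))
    P=np.stack([(u-im['cx'])/im['fx']*z,(v-im['cy'])/im['fy']*z,z],-1)
    T=im['extrinsics'];W=P@T[:3,:3].T+T[:3,3];W[z<=0]=np.nan;return W
E
python3 - <<'E'
from h import *
for n in("scene","top"): 
    im=snap(n,n+'0');print(n,im['extrinsics'].round(3).tolist(),im['fx'])
s=manip.get_state();print(s)
E
```

```text
pics
scene [[0.112, 0.719, -0.686, 1.151], [0.994, -0.088, 0.07, -0.093], [-0.011, -0.69, -0.724, 0.734], [0.0, 0.0, 0.0, 1.0]] 405.22312185224496
top [[-0.006, -0.986, 0.17, 0.361], [-1.0, 0.009, 0.018, -0.023], [-0.019, -0.169, -0.985, 1.139], [0.0, 0.0, 0.0, 1.0]] 415.0041452294701
{'time': 0.1, 'joint_pos': array([-1.33972396e+00,  3.08933189e-01,  1.63505011e+00, -5.04943150e-06,
        1.19970275e+00, -6.97061350e-02]), 'dq': array([-4.58321293e-04,  3.17640905e-05, -3.23889528e-03,  9.52227848e-04,
       -6.56941182e-04,  2.77225517e-04]), 'joint_torque': array([-2.76389519e-04, -4.16407406e+01, -2.77644646e+01, -1.13749738e-04,
        3.96037591e-03,  3.30836883e-06]), 'ee_pos': array([ 0.18499854, -0.59637489,  0.30275661]), 'ee_rot': array([-3.10406987e+00, -4.70373122e-01,  2.72206329e-04]), 'force': array([ 0.68838042, -0.06285897, -0.18805737]), 'moment': array([0.0228155 , 0.03578024, 0.03090217]), 'grip_width': 0.08567532597619304}
```

View pics/scene0.png

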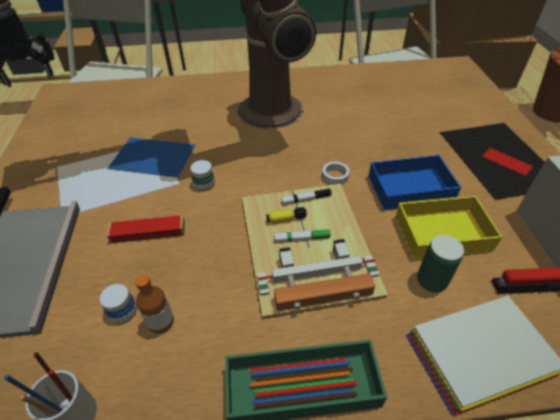

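View pics/top0.png

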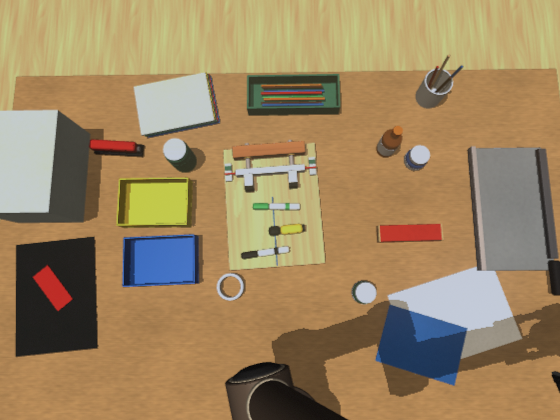

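The scene camera shows the jig in the middle, with the black marker at (305,197), the glue at (287,215) and the green marker at (302,236). The rail is at (146,228). In the top view the rail is at (410,233), the blue bin at (160,261) and the yellow bin at (154,202).

```bash
python3 - <<'E'
from h import *
im=load('top0');W=cloud(im);f=im['frame']
c=cv2.resize(f[130:290,110:450][:,:,::-1],None,fx=2.35,fy=2.35,interpolation=cv2.INTER_CUBIC);cv2.imwrite('pics/topc.png',c)
def rect(name,roi,zlo,zhi,extra=None):
    u0,v0,u1,v1=roi;w=W[v0:v1,u0:u1];m=(w[...,2]>zlo)&(w[...,2]<zhi)
    if extra is not None: m&=extra(f[v0:v1,u0:u1].astype(int))
    p=w[m];r=cv2.minAreaRect((p[:,:2]*1000).astype(np.float32));print(name,len(p),np.round(r[0],1),np.round(r[1],1),round(r[2],1),'z',np.percentile(p[:,2],[5,50,95]).round(4))
rect('rail',(365,215,455,255),.018,.05)
rect('bed',(215,135,335,280),.010,.019)
rect('gm',(246,195,308,217),.024,.06)
rect('glue',(262,221,312,240),.024,.06)
rect('bm',(235,242,298,264),.024,.06)
rect('blue',(115,228,205,293),.03,.07)
rect('yel',(110,172,195,232),.03,.07)
rect('bar+pads',(236,158,306,192),.03,.07)
rect('block',(225,140,310,160),.04,.07)
rect('can',(155,130,200,180),.08,.2)
rect('tape',(212,270,250,305),.015,.07)
rect('jar1',(350,275,380,310),.04,.1)
E
```

```text
rail 1082 [ 492. -343.] [ 44.7 172.5] 1.0 z [0.0248 0.0285 0.0321]
bed 7888 [561.2  32.3] [363.7 276.1] 3.4 z [0.0119 0.0152 0.0181]
gm 320 [566.8  16.5] [125.3  17.8] 89.7 z [0.0282 0.0323 0.0364]
glue 328 [502.2 -12.3] [25.5 96.5] 5.2 z [0.0327 0.0394 0.0436]
bm 323 [441.4  46.3] [ 18.7 128.9] 8.0 z [0.0276 0.0325 0.0365]
blue 625 [421.7 324.9] [130.3 192.3] 2.2 z [0.0324 0.048  0.0524]
yel 706 [579.7 348.8] [192.3 130.9] 90.0 z [0.0318 0.047  0.0522]
bar+pads 895 [657.5  30.4] [ 93.8 189.4] 2.2 z [0.035  0.0441 0.0552]
block 935 [718.9  35.9] [ 54.8 200.1] 3.6 z [0.0436 0.049  0.0526]
can 567 [701.2 274.8] [64.5 62.6] 73.1 z [0.0887 0.1143 0.1183]
tape 244 [351.6 139.9] [69.8 70.2] 46.3 z [0.0193 0.0236 0.0274]
jar1 356 [ 335.3 -212.4] [51.9 50.8] 75.8 z [0.0561 0.0604 0.0639]
```

View pics/topc.png

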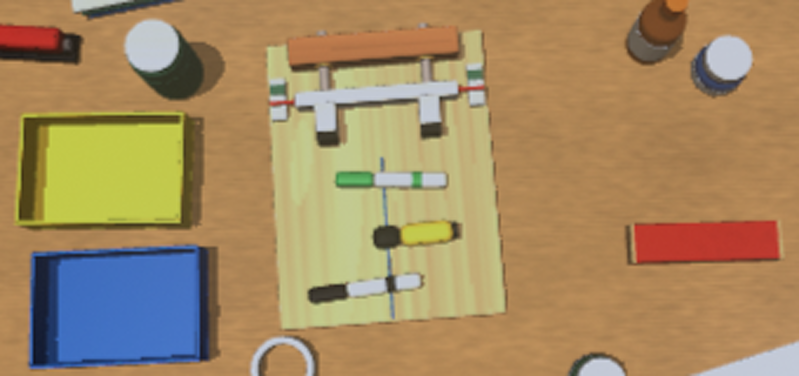

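```bash
cat >> h.py <<'E'
def plane(im,uv,z):
    uv=np.asarray(uv,float).reshape(-1,2);T=im['extrinsics']
    d=np.c_[(uv[:,0]-im['cx'])/im['fx'],(uv[:,1]-im['cy'])/im['fy'],np.ones(len(uv))]@T[:3,:3].T
    return (T[:3,3]+d*((z-T[2,3])/d[:,2])[:,None])[:,:2]
def pca(p):
    m=p.mean(0);_,_,v=np.linalg.svd(p-m);d=v[0];return m,np.degrees(np.arctan2(d[1],d[0]))
E
python3 - <<'E'
from h import *
im=load('top0');f=im['frame'].astype(int);W=cloud(im)
R,G,B=f[...,0],f[...,1],f[...,2]
# bed by intensity vs table
hsv=cv2.cvtColor(im['frame'],cv2.COLOR_RGB2HSV)
roi=np.zeros(R.shape,bool);roi[138:275,218:330]=1
m=roi&(G>135)&(R>150)
m=cv2.morphologyEx(m.astype(np.uint8),cv2.MORPH_CLOSE,np.ones((9,9)))
c=max(cv2.findContours(m,0,2)[0],key=cv2.contourArea)
print('area',cv2.contourArea(c));P=plane(im,c.reshape(-1,2),.015)
r=cv2.minAreaRect((P*1000).astype(np.float32));print('bed',r)
bl=roi&(B>R+5)&(B>G-5)
v,u=np.nonzero(bl);k=(u>265)&(u<290)&(v>185)
p=plane(im,np.c_[u,v][k],.015);print('line',k.sum(),pca(p*1000),np.ptp(p,axis=0))
# black pads
w=W;zz=W[...,2]
for a,b in(((240,180),(260,195)),((284,176),(304,192))):
    s=np.zeros(R.shape,bool);s[a[1]:b[1],a[0]:b[0]]=1
    k=s&(f.max(-1)<75);v,u=np.nonzero(k);print('padblack px',k.sum(),u.min(),u.max(),v.min(),v.max(),plane(im,[[u.mean(),v.max()],[u.mean(),v.min()]],.053).round(4).tolist())
    k=s&(zz>.03); print('3d',np.nanpercentile(W[k],[3,50,97],axis=0).round(4).tolist())
E
```

```text
area 13147.0
bed ((575.4901123046875, 25.194549560546875), (314.3294372558594, 382.4531555175781), 89.64876556396484)
line 193 (array([502.161783  ,  16.48265985]), np.float64(179.40517447870243)) [0.18418423 0.05690702]
padblack px 46 245 253 186 191 [[0.6041, 0.0883], [0.6179, 0.0884]]
3d [[0.6089, 0.0775, 0.0332], [0.6209, 0.0884, 0.0522], [0.6349, 0.0994, 0.0572]]
padblack px 38 289 296 183 187 [[0.6139, -0.0293], [0.6249, -0.0294]]
3d [[0.6168, -0.0411, 0.0366], [0.6292, -0.0303, 0.0532], [0.6441, -0.0195, 0.0569]]
```

```bash
python3 -m pendant '0 0 0 0 0 0' 8.5 40
```

```text
time: 0.2
ee_pos: [0.1851, -0.5966, 0.3031]
ee_rot: [-3.105, -0.47, 0.0]
force: [0.1, -0.3, -1.1]
grip_width: 0.0847
```

```bash
cat >> h.py <<'E'
from scipy.spatial.transform import Rotation as Ro
def go(x,y,z,yaw):
    s=manip.get_state();R=Ro.from_rotvec(s['ee_rot']).as_matrix();p=s['ee_pos']
    a=np.radians(yaw);X=np.array([np.cos(a),np.sin(a),0]);Y=np.array([np.sin(a),-np.cos(a),0])
    Rt=np.c_[X,Y,[0,0,-1]]
    print('pos',p.round(4),'yaw',np.degrees(np.arctan2(R[1,0],R[0,0])).round(2),'t',s['time'],'f',s['force'].round(2),'w',round(float(s['grip_width']),4),'q',s['joint_pos'].round(2))
    print('turn deg',np.degrees(Ro.from_matrix(R.T@Rt).as_rotvec()).round(2),'then cm',(Rt.T@(np.array([x,y,z])-p)*100).round(2))
E
python3 -c "
from h import *
go(.48,.03,.42,93.6)"
```

```text
pos [ 0.1851 -0.5966  0.3031] yaw 17.23 t 0.2 f [ 0.09 -0.3  -1.08] w 0.0847 q [-1.34  0.31  1.63  0.    1.2  -0.07]
turn deg [-7.000e-02 -6.000e-02 -7.637e+01] then cm [ 60.68  33.37 -11.69]
```

```bash
python3 -m pendant '0 0 -1.3 0 0 -8.4; 0 0 -1.3 0 0 -8.4; 0 0 -1.3 0 0 -8.4; 0 0 -1.3 0 0 -8.4; 0 0 -1.3 0 0 -8.4; 0 0 -1.3 0 0 -8.4; 0 0 -1.3 0 0 -8.4; 0 0 -1.3 0 0 -8.4; 0 0 -1.3 0 0 -8.4; 0 0 0 0 0 -0.8; 0 0 0 0 0 0'
python3 -c "
from h import *
go(.48,.03,.42,93.6)"
```

```text
time: 1.3
ee_pos: [0.1851, -0.5969, 0.4206]
ee_rot: [-2.153, -2.288, -0.0]
force: [-0.3, 0.4, -0.1]
grip_width: 0.0848
pos [ 0.1851 -0.5969  0.4206] yaw 93.48 t 1.3 f [-0.28  0.39 -0.15] w 0.0848 q [-1.34  0.23  1.5   0.    1.41 -1.4 ]
turn deg [ 0.   -0.   -0.12] then cm [6.071e+01 3.336e+01 6.000e-02]
```

```bash
python3 -m pendant '4 2.2 0 0 0 0; 4 2.2 0 0 0 0; 4 2.2 0 0 0 0; 4 2.2 0 0 0 0; 4 2.2 0 0 0 0; 4 2.2 0 0 0 0; 4 2.2 0 0 0 0; 4 2.2 0 0 0 0; 4 2.2 0 0 0 0; 4 2.2 0 0 0 0; 4 2.2 0 0 0 0; 4 2.2 0 0 0 0'
python3 -m pendant '4.2 2.3 0 0 0 0; 4.2 2.3 0 0 0 0; 4.2 2.3 0 0 0 0; 0 0 0 0 0 0; 0 0 0 0 0 0'
python3 -c "
from h import *
go(.48,.03,.42,93.6)
im=snap('wrist','w1');print(im['extrinsics'].round(3).tolist(),im['fx'])"
```

```text
time: 2.5
ee_pos: [0.4181, -0.0992, 0.4198]
ee_rot: [-2.152, -2.287, 0.001]
force: [0.6, -0.1, 0.5]
grip_width: 0.085
time: 3.0
ee_pos: [0.4787, 0.0299, 0.4195]
ee_rot: [-2.147, -2.291, 0.004]
force: [-0.8, -0.9, -1.1]
grip_width: 0.0848
pos [0.4787 0.0299 0.4195] yaw 93.71 t 3.0 f [-0.84 -0.94 -1.08] w 0.0848 q [-0.03 -0.07  1.82 -0.    1.39 -0.09]
turn deg [-0.17  0.02  0.11] then cm [ 0.    0.13 -0.05]
[[0.998, 0.062, 0.017, 0.473], [0.065, -0.948, -0.311, 0.11], [-0.003, 0.312, -0.95, 0.491], [0.0, 0.0, 0.0, 1.0]] 305.39122199672556
```

View pics/w1.png

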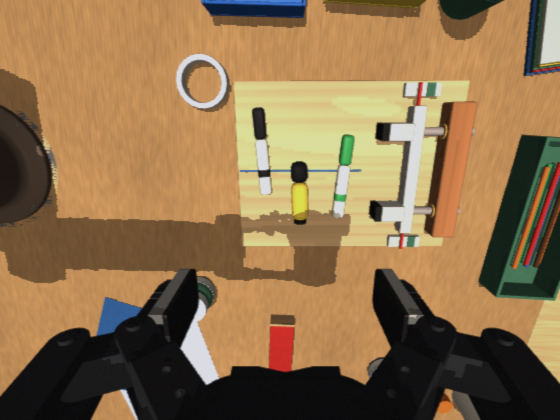

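The wrist view shows the whole bed, with corners near (234,81), (469,81) and (242,247). The blue line runs along row 171. The black pads are at (383,132) and (376,210).

```bash
python3 - <<'E'
from h import *
im=load('w1');f=im['frame'].astype(int);W=cloud(im)
R,G,B=f[...,0],f[...,1],f[...,2]
cv2.imwrite('pics/w1c.png',cv2.resize(im['frame'][70:255,225:485][:,:,::-1],None,fx=3,fy=3,interpolation=cv2.INTER_CUBIC))
bl=np.zeros(R.shape,bool);bl[160:182,236:366]=1
bl&=(B>R+15);v,u=np.nonzero(bl)
p=plane(im,np.c_[u,v],.015)*1000
a=np.polyfit(p[:,0],p[:,1],1)
res=p[:,1]-np.polyval(a,p[:,0]);k=abs(res)<4;a=np.polyfit(p[k,0],p[k,1],1)
print('line n',k.sum(),'yaw',np.degrees(np.arctan(a[0])),'y at x=500,600',np.polyval(a,[500,600]),'xrange',p[k,0].min(),p[k,0].max())
c=[[234,81],[469,81],[242,247],[443,246]];print('corners',(plane(im,c,.015)*1000).round(1).tolist())
print('pad3d')
for s in((slice(120,145),slice(372,392)),(slice(198,222),slice(366,386))):
    w=W[s].reshape(-1,3);c=f[s].reshape(-1,3);k=(w[:,2]>.035)&(c.max(1)<90);print(k.sum(),np.percentile(w[k],[3,50,97],axis=0).round(4).tolist())
def rect(n,u0,v0,u1,v1,zl,zh=.07):
    w=W[v0:v1,u0:u1].reshape(-1,3);k=(w[:,2]>zl)&(w[:,2]<zh);r=cv2.minAreaRect((w[k][:,:2]*1000).astype(np.float32));m,an=pca(w[k][:,:2]*1000)
    print(n,k.sum(),np.round(r[0],1),np.round(r[1],1),round(r[2],1),'pca',m.round(1),round(an,1))
rect('bm',246,102,276,198,.024)
rect('glue',285,155,314,226,.024)
rect('gm',328,130,360,220,.024)
E
```

```text
line n 144 yaw 3.9018277236199665 y at x=500,600 [23.47376569 30.29428657] xrange 406.544764902419 592.818571864556
corners [[395.5, 146.6], [732.2, 168.3], [412.4, -114.1], [753.3, -89.7]]
pad3d
183 [[0.6077, 0.0811, 0.0371], [0.6099, 0.0921, 0.0533], [0.6168, 0.1036, 0.0555]]
159 [[0.616, -0.0374, 0.0364], [0.6189, -0.0246, 0.053], [0.6262, -0.0156, 0.0554]]
bm 1047 [440.8  49.1] [ 18.5 129.4] 8.2 pca [441.   52.2] -82.0
glue 982 [501.7  -8.6] [25.9 97.9] 6.2 pca [501.2  -6.1] -84.0
gm 1009 [566.1  19.7] [127.7  18.9] 88.7 pca [565.   22.4] -91.0
```

View pics/w1c.png

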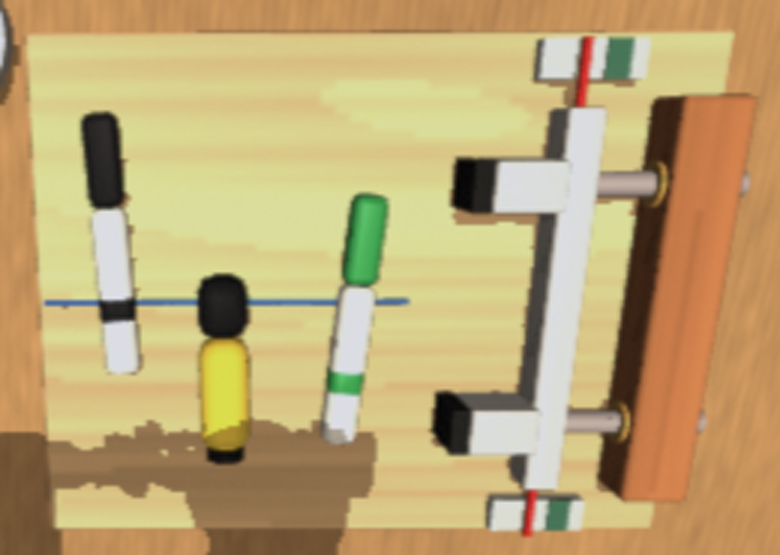

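```bash
python3 -c "
from h import *
go(.441,.048,.14,98.2)"
```

```text
pos [0.4785 0.0289 0.4197] yaw 93.62 t 3.05 f [ 0.77 -0.22 -0.18] w 0.0849 q [-0.03 -0.07  1.82 -0.    1.39 -0.09]
turn deg [-0.15  0.03 -4.58] then cm [ 2.43 -3.44 27.97]
```

```bash
python3 -m pendant '0 0 4 0 0 -4.6; 0.5 -0.7 4 0 0 0; 0.5 -0.7 4 0 0 0; 0.5 -0.7 4 0 0 0; 0.5 -0.7 4 0 0 0; 0.4 -0.6 4 0 0 0; 0 0 3.9 0 0 0; 0 0 0 0 0 0; 0 0 0 0 0 0' 5
python3 -c "
from h import *
go(.441,.048,.092,98.2)
snap('wrist','w2')"
```

```text
time: 3.95
ee_pos: [0.4415, 0.0466, 0.1419]
ee_rot: [-2.059, -2.372, 0.002]
force: [0.7, 0.9, 0.1]
grip_width: 0.0499
pos [0.4415 0.0466 0.1419] yaw 98.08 t 3.95 f [0.74 0.94 0.1 ] w 0.0499 q [ 0.01  0.2   2.16 -0.    0.78 -0.13]
turn deg [-0.1  -0.   -0.12] then cm [ 0.14 -0.03  4.99]
```

View pics/w2.png

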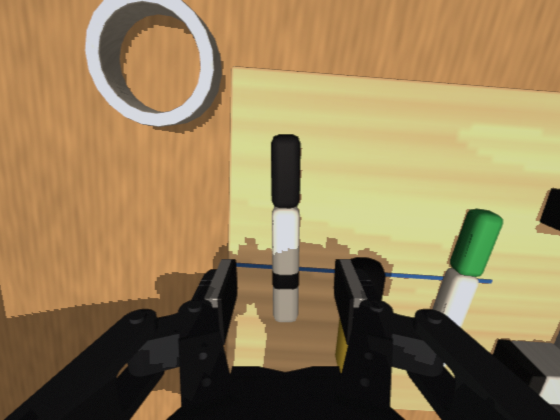

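The black marker lies midway between the fingers (column 286), and the right finger comes close to the glue cap at (367,270). I'll narrow the opening before going down.

```bash
python3 -m pendant '0 0 0 0 0 0; 0 0 0 0 0 0; 0.1 0 2 0 0 0; 0 0 1.5 0 0 0; 0 0 1 0 0 0; 0 0 0.4 0 0 0; 0 0 0 0 0 0' 3.6
python3 -m pendant '0 0 0 0 0 0; 0 0 0 0 0 0; 0 0 0 0 0 0; 0 0 0 0 0 0' 0 30
python3 -m pendant '0 0 -2 0 0 0; 0 0 -4 0 0 0; 0 0 -4 0 0 0; 0 0 0 0 0 0'
python3 -c "
from h import *
go(.402,.325,.20,92.2)
snap('wrist','w3')"
```

```text
time: 4.7
ee_pos: [0.442, 0.0488, 0.093]
ee_rot: [-2.056, -2.375, 0.0]
force: [-0.1, 0.0, -0.9]
grip_width: 0.0357
time: 5.1
ee_pos: [0.4427, 0.0488, 0.0936]
ee_rot: [2.055, 2.374, 0.002]
force: [0.6, 0.6, 4.4]
grip_width: 0.0173
time: 5.5
ee_pos: [0.4458, 0.0489, 0.1981]
ee_rot: [2.05, 2.369, 0.012]
force: [1.2, 0.2, -0.2]
grip_width: 0.017
pos [0.4458 0.0489 0.1981] yaw 98.23 t 5.5 f [ 1.17  0.24 -0.24] w 0.017 q [ 0.01  0.1   2.13  0.    0.9  -0.13]
turn deg [0.67 0.05 6.03] then cm [27.76 -3.32 -0.19]
```

View pics/w3.png

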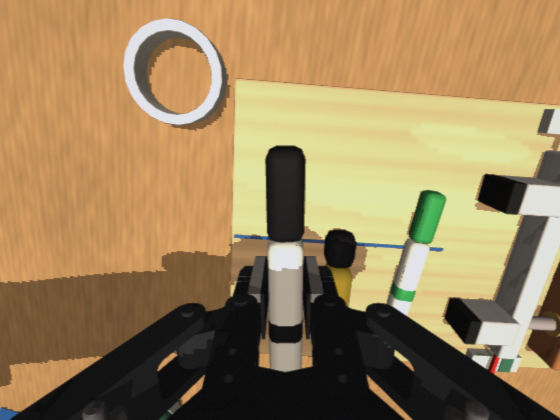

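The marker is held and clear of the bed. Next, the blue bin.

```bash
python3 -m pendant '0 0 0 0.7 0 6; 4.6 -0.55 0 0 0 0; 4.6 -0.55 0 0 0 0; 4.6 -0.55 0 0 0 0; 4.6 -0.55 0 0 0 0; 4.6 -0.55 0 0 0 0; 4.6 -0.55 0 0 0 0; 0 0 0 0 0 0; 0 0 0 0 0 0'
python3 -c "
from h import *
go(.402,.327,.105,92.2)
snap('wrist','w4')"
```

```text
time: 6.45
ee_pos: [0.3966, 0.3234, 0.1912]
ee_rot: [-2.169, -2.261, 0.021]
force: [0.2, -1.1, -0.8]
grip_width: 0.017
pos [0.3966 0.3234 0.1912] yaw 92.4 t 6.45 f [ 0.2  -1.12 -0.76] w 0.017 q [0.6  0.24 1.98 0.01 0.94 0.55]
turn deg [-0.88  0.18  0.2 ] then cm [0.34 0.56 8.62]
```

View pics/w4.png

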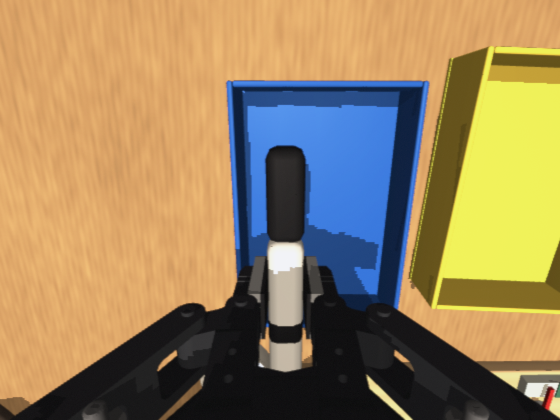

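```bash
python3 -m pendant '0.4 1.1 2 -0.9 0 0; 0 0 3 0 0 0; 0 0 2.5 0 0 0; 0 0 1 0 0 0; 0 0 0 0 0 0; 0 0 0 0 0 0'
python3 -m pendant '0 0 0 0 0 0; 0 0 0 0 0 0; 0 0 0 0 0 0' 3.2
python3 -m pendant '0 0 -3 0 0 0; 0 0 -4 0 0 0; 0 0 -4 0 0 0; 0 0 0 0 0 0'
python3 -c "
from h import *
go(.566,.024,.2,90)
snap('wrist','w5')"
```

```text
time: 7.1
ee_pos: [0.4094, 0.3271, 0.1083]
ee_rot: [2.177, 2.261, 0.004]
force: [-0.6, 1.6, 0.2]
grip_width: 0.0171
time: 7.4
ee_pos: [0.4095, 0.3282, 0.1091]
ee_rot: [2.175, 2.262, 0.007]
force: [0.4, 0.6, -0.1]
grip_width: 0.0316
time: 7.8
ee_pos: [0.4121, 0.3304, 0.2248]
ee_rot: [2.173, 2.261, 0.025]
force: [0.3, 1.0, 1.2]
grip_width: 0.0326
pos [0.4121 0.3304 0.2248] yaw 92.26 t 7.8 f [0.31 1.02 1.17] w 0.0326 q [ 0.59  0.21  1.94 -0.    0.98  0.56]
turn deg [ 0.87 -0.4   2.26] then cm [-30.64  15.39   2.48]
```

View pics/w5.png

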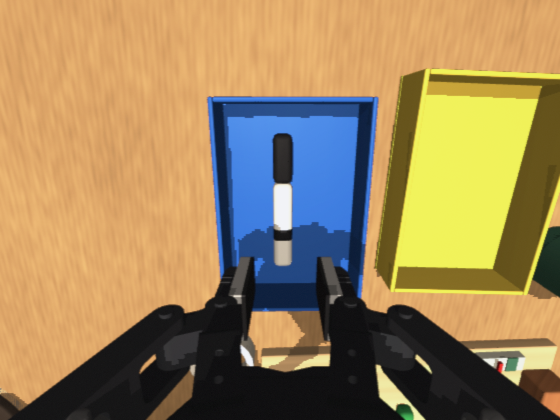

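The black marker lies in the blue bin at (283,200). Next, the green marker.

```bash
python3 -m pendant '0 0 0 0.9 -0.4 3.2; -4.4 2.2 0 0 0 0; -4.4 2.2 0 0 0 0; -4.4 2.2 0 0 0 0; -4.4 2.2 0 0 0 0; -4.4 2.2 0 0 0 0; -4.4 2.2 0 0 0 0; -4.0 2 0 0 0 0; 0 0 3 0 0 0; 0 0 3 0 0 0; 0 0 0 0 0 0; 0 0 0 0 0 0' 4
python3 -c "
from h import *
go(.566,.022,.093,89)
snap('wrist','w6')"
```

```text
time: 9.05
ee_pos: [0.5534, 0.0209, 0.1572]
ee_rot: [-2.236, -2.199, 0.026]
force: [0.5, 0.1, 0.1]
grip_width: 0.0397
pos [0.5534 0.0209 0.1572] yaw 89.05 t 9.05 f [0.47 0.07 0.13] w 0.0397 q [-0.04  0.37  1.89 -0.01  0.9  -0.01]
turn deg [-0.9   0.44  0.05] then cm [0.13 1.26 6.42]
```

View pics/w6.png

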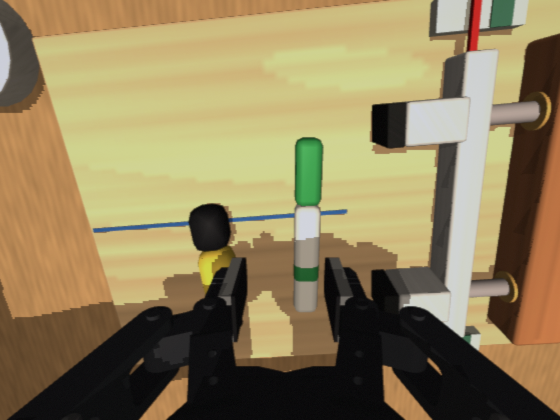

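The marker (column 307) is about 12 mm right of centre, as computed, and the near pad at (395,290) sits clear of the finger in y.

```bash
python3 -m pendant '0.4 0.6 0 -0.9 0.4 0; 0.3 0.65 0 0 0 0; 0 0 2.4 0 0 0; 0 0 2 0 0 0; 0 0 1.5 0 0 0; 0 0 0.4 0 0 0; 0 0 0 0 0 0; 0 0 0 0 0 0' 3.6
python3 -m pendant '0 0 0 0 0 0; 0 0 0 0 0 0; 0 0 0 0 0 0; 0 0 0 0 0 0' 0 30
python3 -m pendant '0 0 -2 0 0 0; 0 0 -4 0 0 0; 0 0 -4 0 0 0; 0 0 0 0 0 0'
python3 -c "
from h import *
go(.443,.328,.20,92.2)
snap('wrist','w7')"
```

```text
time: 9.9
ee_pos: [0.5684, 0.0276, 0.0963]
ee_rot: [2.237, 2.2, 0.005]
force: [-0.3, -0.8, 0.2]
grip_width: 0.0359
time: 10.3
ee_pos: [0.5686, 0.0274, 0.0966]
ee_rot: [2.237, 2.199, 0.006]
force: [0.2, 0.1, 5.2]
grip_width: 0.0169
time: 10.7
ee_pos: [0.5711, 0.0275, 0.2014]
ee_rot: [2.232, 2.194, 0.016]
force: [1.0, -1.3, 0.2]
grip_width: 0.0172
pos [0.5711 0.0275 0.2014] yaw 89.04 t 10.7 f [ 1.05 -1.32  0.25] w 0.0172 q [-0.03  0.32  1.85 -0.    0.96 -0.01]
turn deg [ 0.89  0.08 -3.16] then cm [ 30.52 -11.64   0.14]
```

View pics/w7.png

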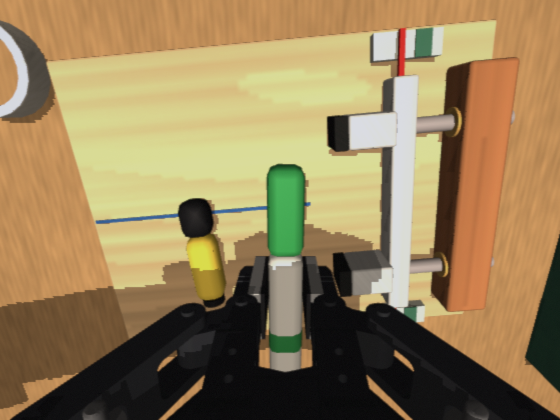

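The green marker is held and the fence hasn't moved.

```bash
python3 -m pendant '0 0 0 0.9 0 -3.2; 4.4 -1.65 0 0 0 0; 4.4 -1.65 0 0 0 0; 4.4 -1.65 0 0 0 0; 4.4 -1.65 0 0 0 0; 4.4 -1.65 0 0 0 0; 4.4 -1.65 0 0 0 0; 4.1 -1.6 0 0 0 0; 0 0 0 0 0 0; 0 0 0 0 0 0'
python3 -c "
from h import *
go(.443,.328,.108,92.2)
snap('wrist','w8')"
```

```text
time: 11.75
ee_pos: [0.4387, 0.328, 0.1948]
ee_rot: [-2.169, -2.261, 0.02]
force: [0.4, 0.6, -0.6]
grip_width: 0.0173
pos [0.4387 0.328  0.1948] yaw 92.4 t 11.75 f [ 0.42  0.61 -0.56] w 0.0173 q [0.56 0.3  1.89 0.01 0.97 0.51]
turn deg [-0.86  0.17  0.2 ] then cm [-0.02  0.43  8.68]
```

View pics/w8.png

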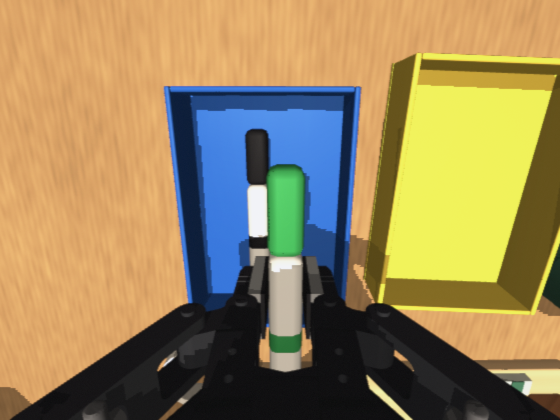

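```bash
python3 -m pendant '0 0.8 2 -0.9 0 0; 0 0 3 0 0 0; 0 0 2 0 0 0; 0 0 1 0 0 0; 0 0 0 0 0 0; 0 0 0 0 0 0'
python3 -m pendant '0 0 0 0 0 0; 0 0 0 0 0 0; 0 0 0 0 0 0' 2.6
python3 -m pendant '0 0 -3 0 0 0; 0 0 -4 0 0 0; 0 0 -4 0 0 0; 0 0 0 0 0 0'
python3 -c "
from h import *
go(.502,-.004,.16,96)
snap('wrist','w9')"
```

```text
time: 12.4
ee_pos: [0.449, 0.3276, 0.1168]
ee_rot: [2.177, 2.261, 0.004]
force: [0.7, 0.4, 0.4]
grip_width: 0.0169
time: 12.7
ee_pos: [0.4489, 0.3286, 0.1176]
ee_rot: [2.175, 2.262, 0.007]
force: [0.1, 0.1, 0.3]
grip_width: 0.0263
time: 13.1
ee_pos: [0.4516, 0.3307, 0.2338]
ee_rot: [2.173, 2.26, 0.025]
force: [1.2, 0.6, 0.9]
grip_width: 0.0261
pos [0.4516 0.3307 0.2338] yaw 92.26 t 13.1 f [1.23 0.63 0.89] w 0.0261 q [ 0.56  0.25  1.86 -0.    1.01  0.52]
turn deg [ 0.93 -0.33 -3.74] then cm [-33.81   1.52   7.38]
```

View pics/w9.png

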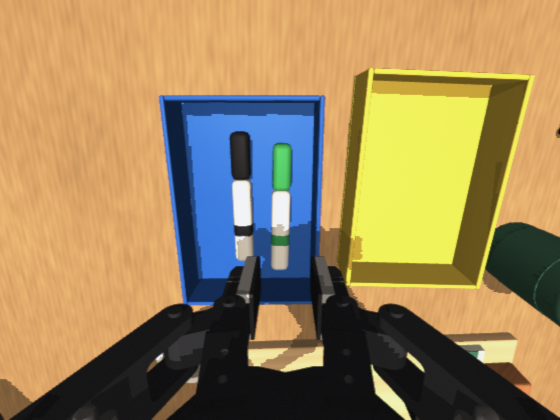

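Both markers are in the blue bin, at (242,195) and (281,205). Next, the glue stick, 26 mm thick with its centre near (502,-6) mm.

```bash
python3 -m pendant '0 0 0 0.9 -0.3 -3.7; -4.7 0.2 0 0 0 0; -4.7 0.2 0 0 0 0; -4.7 0.2 0 0 0 0; -4.7 0.2 0 0 0 0; -4.7 0.2 0 0 0 0; -4.7 0.2 0 0 0 0; -4.7 0.2 1 0 0 0; -0.9 0 3 0 0 0; 0 0 3 0 0 0; 0 0 0 0 0 0; 0 0 0 0 0 0' 4.6
python3 -c "
from h import *
go(.502,-.004,.096,96)
snap('wrist','w10')"
```

```text
time: 14.35
ee_pos: [0.4948, -0.0068, 0.1572]
ee_rot: [-2.099, -2.328, 0.023]
force: [0.4, 0.6, 0.6]
grip_width: 0.0459
pos [ 0.4948 -0.0068  0.1572] yaw 95.94 t 14.35 f [0.44 0.63 0.63] w 0.0459 q [-0.1   0.27  2.03 -0.01  0.86 -0.19]
turn deg [-0.9   0.28 -0.06] then cm [0.2  0.75 6.12]
```

View pics/w10.png

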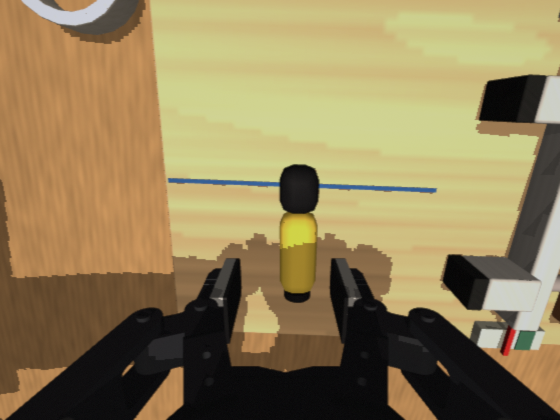

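```bash
python3 -m pendant '0 0.7 2 -0.9 0.3 0; 0 0 2 0 0 0; 0 0 1.5 0 0 0; 0 0 0.5 0 0 0; 0 0 0 0 0 0; 0 0 0 0 0 0'
python3 -m pendant '0 0 0 0 0 0; 0 0 0 0 0 0; 0 0 0 0 0 0; 0 0 0 0 0 0' 0 30
python3 -m pendant '0 0 -2 0 0 0; 0 0 -4 0 0 0; 0 0 -4 0 0 0; 0 0 0 0 0 0'
python3 -c "
from h import *
go(.580,.350,.20,90)
snap('wrist','w11')"
```

```text
time: 15.0
ee_pos: [0.5039, -0.0062, 0.0995]
ee_rot: [2.1, 2.331, 0.006]
force: [0.5, 0.8, -0.0]
grip_width: 0.0462
time: 15.4
ee_pos: [0.504, -0.0065, 0.0995]
ee_rot: [2.101, 2.33, 0.006]
force: [-1.1, 0.3, 6.2]
grip_width: 0.025
time: 15.8
ee_pos: [0.5066, -0.0069, 0.2039]
ee_rot: [2.095, 2.324, 0.015]
force: [0.8, -0.3, 0.2]
grip_width: 0.0253
pos [ 0.5066 -0.0069  0.2039] yaw 95.93 t 15.8 f [ 0.76 -0.3   0.23] w 0.0253 q [-0.1   0.2   2.    0.    0.93 -0.2 ]
turn deg [0.89 0.12 5.93] then cm [35.69  7.34  0.39]
```

View pics/w11.png

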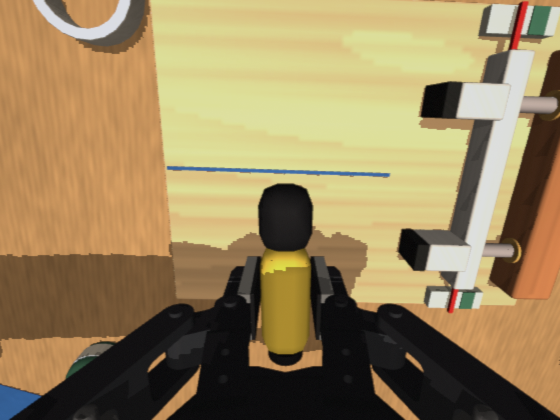

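The glue stick is held. Next, the yellow bin.

```bash
python3 -m pendant '0 0 0 0.9 0 5.9; 4.5 0.9 0 0 0 0; 4.5 0.9 0 0 0 0; 4.5 0.9 0 0 0 0; 4.5 0.9 0 0 0 0; 4.5 0.9 0 0 0 0; 4.5 0.9 0 0 0 0; 4.5 0.9 0 0 0 0; 4.1 0.9 0 0 0 0; 0 0 0 0 0 0; 0 0 0 0 0 0'
python3 -c "
from h import *
go(.575,.350,.115,90)
snap('wrist','w12')"
```

```text
time: 16.95
ee_pos: [0.5729, 0.3499, 0.1945]
ee_rot: [-2.212, -2.218, 0.021]
force: [0.1, -0.1, -0.2]
grip_width: 0.0256
pos [0.5729 0.3499 0.1945] yaw 90.15 t 16.95 f [ 0.06 -0.13 -0.23] w 0.0256 q [0.48 0.51 1.58 0.01 1.06 0.48]
turn deg [-0.9   0.18  0.15] then cm [0.01 0.21 7.95]
```

View pics/w12.png

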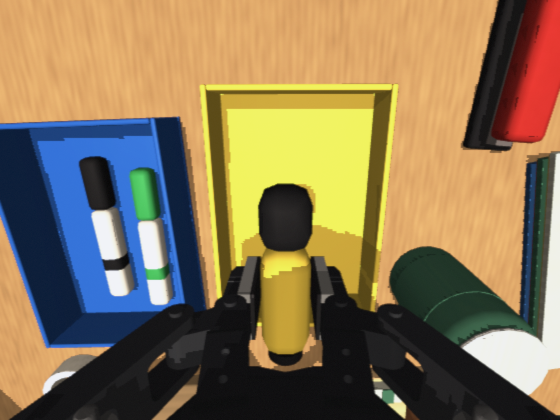

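```bash
python3 -m pendant '0 0.4 2 -0.9 0 0; 0 0 3 0 0 0; 0 0 2 0 0 0; 0 0 1 0 0 0; 0 0 0 0 0 0; 0 0 0 0 0 0'
python3 -m pendant '0 0 0 0 0 0; 0 0 0 0 0 0; 0 0 0 0 0 0' 3.6
python3 -m pendant '0 0 -3 0 0 0; 0 0 -4 0 0 0; 0 0 -4 0 0 0; 0 0 0 0 0 0'
python3 -c "
from h import *
go(.491,-.342,.25,91)
snap('wrist','w13')"
```

```text
time: 17.6
ee_pos: [0.5787, 0.3489, 0.1175]
ee_rot: [2.22, 2.219, 0.004]
force: [-0.0, 0.2, -0.0]
grip_width: 0.0251
time: 17.9
ee_pos: [0.5789, 0.3499, 0.1183]
ee_rot: [2.218, 2.22, 0.006]
force: [-0.2, -0.8, 0.4]
grip_width: 0.0358
time: 18.3
ee_pos: [0.5818, 0.3519, 0.2358]
ee_rot: [2.215, 2.217, 0.026]
force: [0.5, 0.1, 0.2]
grip_width: 0.0361
pos [0.5818 0.3519 0.2358] yaw 90.05 t 18.3 f [0.54 0.13 0.19] w 0.0361 q [ 0.48  0.47  1.56 -0.    1.1   0.48]
turn deg [ 0.98 -0.35 -0.95] then cm [-69.22 -10.29  -1.42]
```

View pics/w13.png

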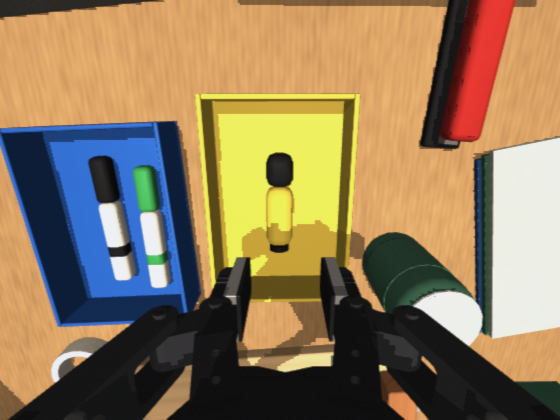

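The glue stick lies in the yellow bin at (280,200). Next, the rail.

```bash
python3 -m pendant '-3 -0.6 -1 1 -0.3 -1; -4.8 -0.7 0 0 0 0; -4.8 -0.7 0 0 0 0; -4.8 -0.7 0 0 0 0; -4.8 -0.7 0 0 0 0; -4.8 -0.7 0 0 0 0; -4.8 -0.7 0 0 0 0; -4.8 -0.7 0 0 0 0; -4.8 -0.7 0 0 0 0; -4.8 -0.7 0 0 0 0; -4.8 -0.7 0 0 0 0; -4.8 -0.7 0 0 0 0' 6.5
python3 -m pendant '-4.8 -0.7 0 0 0 0; -4.8 -0.7 0 0 0 0; -4.8 -0.6 0 0 0 0; -4.8 -0.6 0 0 0 0; 0 0 0 0 0 0; 0 0 0 0 0 0'
python3 - <<'E'
from h import *
im=snap('wrist','w14');W=cloud(im);f=im['frame'].astype(int)
k=(f[...,0]>120)&(f[...,1]<70)&(f[...,2]<70)&(W[...,2]>.018)&(W[...,2]<.045)
n,l,s,c=cv2.connectedComponentsWithStats(k.astype(np.uint8))
i=1+s[1:,4].argmax();p=W[l==i][:,:2]*1000
print(s[i],cv2.minAreaRect(p.astype(np.float32)),pca(p))
go(.491,-.342,.14,91)
E
```

```text
time: 19.55
ee_pos: [0.5031, -0.2111, 0.2401]
ee_rot: [-2.196, -2.236, 0.023]
force: [-0.4, 1.2, 0.6]
grip_width: 0.0648
time: 20.15
ee_pos: [0.4808, -0.4026, 0.2412]
ee_rot: [-2.198, -2.233, 0.022]
force: [-0.2, 0.8, 0.2]
grip_width: 0.0652
[ 277   30   53  188 8931] ((491.03900146484375, -340.5217590332031), (43.068092346191406, 162.25160217285156), 1.0818065404891968) (array([ 490.94501646, -332.77346732]), np.float64(-88.84197856436539))
pos [ 0.4811 -0.4014  0.2412] yaw 90.98 t 20.2 f [-0.09  0.51  0.75] w 0.065 q [-0.76  0.38  1.67 -0.02  1.1  -0.77]
turn deg [-0.91  0.19 -0.02] then cm [ 5.92  1.1  10.12]
```

View pics/w14.png

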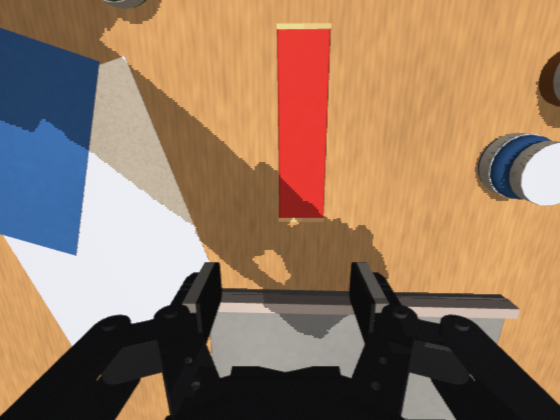

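The rail lies at about (491, -341) mm with a yaw of 1.1°, unobstructed, centred on columns 277–330.

```bash
python3 -m pendant '2 0.3 2 -0.9 0 -0.1; 2 0.4 2 0 0 0; 2 0.4 2 0 0 0; 0 0 3 0 0 0; 0 0 2.5 0 0 0; 0 0 2.5 0 0 0; 0 0 1.6 0 0 0; 0 0 0 0 0 0; 0 0 0 0 0 0'
python3 -c "
from h import *
go(.491,-.341,.082,91.1)"
```

```text
time: 21.1
ee_pos: [0.492, -0.3421, 0.0865]
ee_rot: [2.195, 2.241, -0.004]
force: [0.5, 0.2, 0.0]
grip_width: 0.0647
pos [ 0.492  -0.3421  0.0865] yaw 91.19 t 21.1 f [0.51 0.2  0.03] w 0.0647 q [-0.68  0.54  1.81 -0.    0.79 -0.7 ]
turn deg [0.09 0.33 0.09] then cm [ 0.12 -0.1   0.45]
```

```bash
python3 -m pendant '0.1 -0.1 0.4 0 0.3 0; 0 0 0 0 0 0'
python3 -m pendant '0 0 0 0 0 0; 0 0 0 0 0 0; 0 0 0 0 0 0; 0 0 0 0 0 0' 3 60
python3 -m pendant '0 0 -2 0 0 0; 0 0 -4 0 0 0; 0 0 -4 0 0 0; 0 0 0 0 0 0; 0 0 0 0 0 0'
python3 -c "
from h import *
go(.54,.027,.19,93.9)
snap('wrist','w15')"
```

```text
time: 21.3
ee_pos: [0.4911, -0.3422, 0.0833]
ee_rot: [2.197, 2.241, 0.002]
force: [-0.0, -0.3, 0.7]
grip_width: 0.065
time: 21.7
ee_pos: [0.4914, -0.3426, 0.0835]
ee_rot: [2.197, 2.241, 0.001]
force: [0.2, -0.2, 5.9]
grip_width: 0.0425
time: 22.2
ee_pos: [0.4906, -0.3419, 0.1828]
ee_rot: [2.197, 2.241, 0.001]
force: [0.4, -0.3, -2.3]
grip_width: 0.0425
pos [ 0.4906 -0.3419  0.1828] yaw 91.14 t 22.2 f [ 0.39 -0.28 -2.34] w 0.0425 q [-0.68  0.39  1.79  0.    0.96 -0.7 ]
turn deg [ 0.15  0.09 -2.76] then cm [36.47  7.44 -0.72]
```

View pics/w15.png

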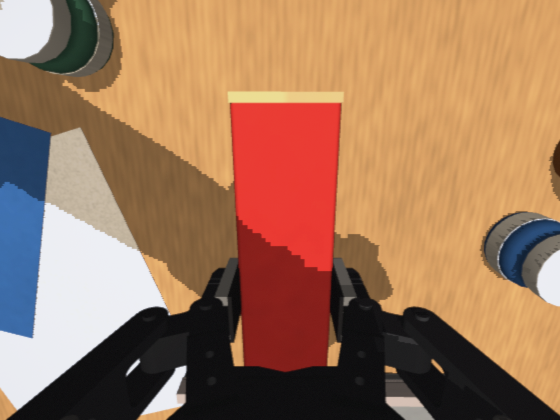

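The rail is held square, with its far end at (286,97). Next, the bed.

```bash
python3 -m pendant '0 0 -1 0 0 -2.8; 4.2 0.85 0 0 0 0; 4.2 0.85 0 0 0 0; 4.2 0.85 0 0 0 0; 4.2 0.85 0 0 0 0; 4.2 0.85 0 0 0 0; 4.2 0.85 0 0 0 0; 4.2 0.85 0 0 0 0; 4.2 0.85 0 0 0 0; 2.8 0.6 0 0 0 0; 0 0 0 0 0 0; 0 0 0 0 0 0'
python3 - <<'E'
from h import *
go(.545,.0266,.103,93.9)
snap('wrist','w16');im=snap('top','top2')
cv2.imwrite('pics/top2c.png',cv2.resize(im['frame'][130:290,190:360][:,:,::-1],None,fx=3.5,fy=3.5,interpolation=cv2.INTER_CUBIC))
E
```

```text
time: 23.45
ee_pos: [0.5376, 0.027, 0.1898]
ee_rot: [-2.14, -2.297, 0.005]
force: [0.2, 0.1, -2.3]
grip_width: 0.0427
pos [0.5376 0.027  0.1898] yaw 94.06 t 23.45 f [ 0.21  0.1  -2.25] w 0.0427 q [-0.03  0.29  1.92 -0.    0.94 -0.1 ]
turn deg [-0.19  0.05  0.16] then cm [-0.09  0.73  8.68]
```

View pics/w16.png

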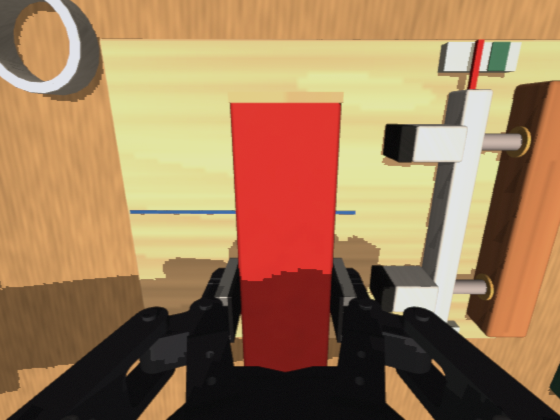

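View pics/top2c.png

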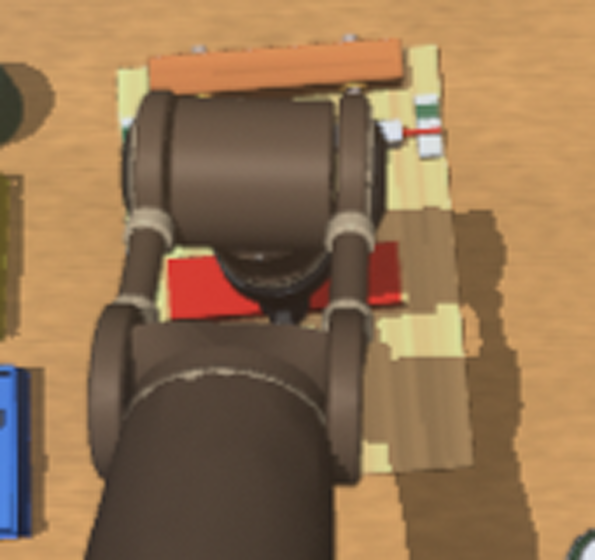

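```bash
cat > m.py <<'E'
from h import *
import sys
def measure(fn,ztop,endrow,line_rois,redroi):
    im=load(fn);f=im['frame'].astype(int);R,G,B=f[...,0],f[...,1],f[...,2]
    pts=[]
    for (u0,v0,u1,v1) in line_rois:
        m=np.zeros(R.shape,bool);m[v0:v1,u0:u1]=1;m&=(B>R+12);v,u=np.nonzero(m);pts.append(np.c_[u,v])
    p=plane(im,np.vstack(pts),.015)*1000
    a=np.polyfit(p[:,0],p[:,1],1);k=abs(p[:,1]-np.polyval(a,p[:,0]))<3;a=np.polyfit(p[k,0],p[k,1],1)
    th=np.arctan(a[0]);print('line yaw',np.degrees(th),'n',k.sum(),'x',p[k,0].min(),p[k,0].max())
    u0,v0,u1,v1=redroi
    m=np.zeros(R.shape,bool);m[v0:v1,u0:u1]=1;m&=(R>80)&(G<75)&(B<75)
    q=plane(im,np.argwhere(m)[:,::-1],ztop)*1000
    # rail frame relative to line
    n=np.array([-np.sin(th),np.cos(th)]);t=np.array([np.cos(th),np.sin(th)])
    o=np.array([0,a[1]])
    s=(q-o)@n;w=q@t
    print('red own-y range',np.percentile(s,[.5,99.5]).round(1),'own-x range',np.percentile(w,[2,98]).round(1))
    # edges: per-bin min/max for yaw
    bins=np.arange(s.min()+8,s.max()-5,4);L=[];H=[];c=[]
    for b in bins:
        k=(s>=b)&(s<b+4)
        if k.sum()>20: L.append(w[k].min());H.append(w[k].max());c.append(b+2)
    for nm,e in(('lo',L),('hi',H)):
        z=np.polyfit(c,e,1);print('edge',nm,'yaw rel line',-np.degrees(np.arctan(z[0])).round(2),np.round(np.median(e),1))
    return a
E
python3 - <<'E'
from m import *
measure('w16',.1898-.0835+.028,0,[(125,203,232,222),(345,203,360,222)],(220,95,350,262))
E
```

```text
line yaw 3.992306284573252 n 437 x 405.06773366834676 594.8858785772459
red own-y range [15.4 83.7] own-x range [516.8 558.2]
edge lo yaw rel line -0.14 516.0
edge hi yaw rel line -0.03 559.0
```

```bash
python3 -m pendant '-0.1 0.7 2 -0.2 0 0; 0 0 3 0 0 0; 0 0 2.5 0 0 0; 0 0 1 0 0 0; 0 0 0.3 0 0 0; 0 0 0 0 0 0; 0 0 0 0 0 0'
python3 - <<'E'
from m import *
go(.545,.0266,.0985,93.9)
snap('wrist','w17')
z=manip.get_state()['ee_pos'][2]-.0835+.028
print(z);measure('w17',z,0,[(100,150,220,300),(345,150,420,300)],(205,60,365,262))
E
```

```text
time: 24.25
ee_pos: [0.5479, 0.0255, 0.1054]
ee_rot: [2.14, 2.292, 0.008]
force: [-0.6, 0.2, -1.8]
grip_width: 0.0425
pos [0.5479 0.0255 0.1054] yaw 93.91 t 24.25 f [-0.58  0.2  -1.77] w 0.0425 q [-0.03  0.43  1.93 -0.    0.77 -0.1 ]
turn deg [0.44 0.06 0.01] then cm [ 0.13 -0.28  0.69]
0.05008747591378086
line yaw 3.944847152276988 n 648 x 440.49081865975603 595.6908316309379
red own-y range [13.8 81.9] own-x range [527.7 569.1]
edge lo yaw rel line 0.06 526.9
edge hi yaw rel line -0.15 569.8
```

View pics/w17.png

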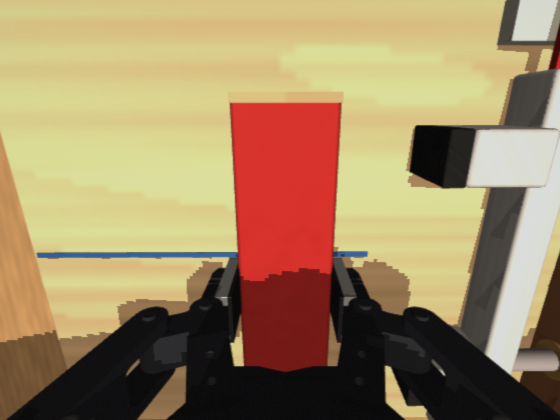

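The red end edge reads +81.9 mm from the line. Adding the roughly 3.5 mm bare end puts the rail within about 0.5 mm of centre, with a yaw error of about 0.1°. I'll move it forward to about 8 mm short of the pads, set it down and release it. Then I'll push it from behind with closed fingers so it squares itself against the pads.

```bash
python3 -m pendant '0 1 0 0.4 0 0; 0 1 0 0 0 0; 0 1 0 0 0 0; 0 0.2 0 0 0 0; 0 0 0.3 0 0 0; 0 0 0.2 0 0 0; 0 0 0 0 0 0; 0 0 0 0 0 0'
python3 - <<'E'
from m import *
go(.58,.0285,.0985,93.9)
snap('wrist','w18')
E
```

```text
time: 25.1
ee_pos: [0.578, 0.0281, 0.0988]
ee_rot: [-2.143, -2.295, 0.004]
force: [0.5, -0.5, -1.2]
grip_width: 0.0429
pos [0.578  0.0281 0.0988] yaw 93.94 t 25.1 f [ 0.49 -0.5  -1.19] w 0.0429 q [-0.03  0.49  1.85 -0.    0.8  -0.09]
turn deg [-0.17  0.04  0.04] then cm [0.03 0.2  0.03]
```

View pics/w18.png

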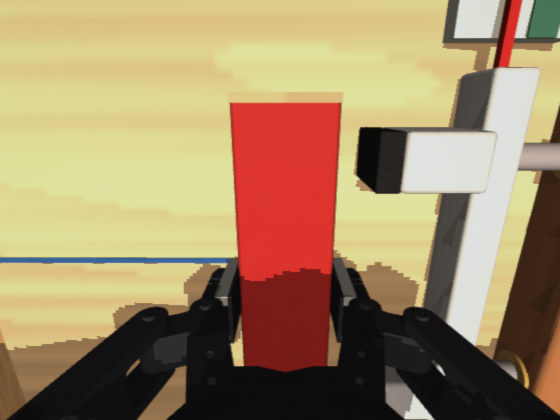

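```bash
python3 -m pendant '0 0 0.1 0 0 0; 0 0 0.1 0 0 0; 0 0 0 0 0 0'
python3 -m pendant '0 0 0 0 0 0; 0 0 0 0 0 0; 0 0 0 0 0 0' 5.6
python3 -m pendant '0 0 -2 0 0 0; 0 0 -3 0 0 0; 0 0 -3 0 0 0; 0 0 -3 0 0 0; 0 -2 0 0 0 0; 0 -3 0 0 0 0; 0 -3 0 0 0 0; -4 0 0 0 0 0; -4 0 0 0 0 0; 0 0 0 0 0 0; 0 0 0 0 0 0'
python3 - <<'E'
from m import *
go(.53,.0285,.0985,93.9)
snap('wrist','w19')
E
```

```text
time: 25.45
ee_pos: [0.5784, 0.0281, 0.0985]
ee_rot: [-2.143, -2.295, 0.004]
force: [-3.8, -0.1, 8.7]
grip_width: 0.0425
time: 25.75
ee_pos: [0.5789, 0.028, 0.0972]
ee_rot: [-2.144, -2.296, 0.002]
force: [-0.4, 0.6, -0.7]
grip_width: 0.0558
time: 26.85
ee_pos: [0.5046, -0.0578, 0.2074]
ee_rot: [-2.146, -2.293, 0.002]
force: [-0.8, 1.5, 0.8]
grip_width: 0.0563
pos [ 0.5046 -0.0578  0.2074] yaw 93.8 t 26.85 f [-0.81  1.5   0.84] w 0.0563 q [-0.2   0.2   1.98 -0.    0.96 -0.27]
turn deg [-0.1   0.02 -0.1 ] then cm [ 8.43  3.13 10.89]
```

View pics/w19.png

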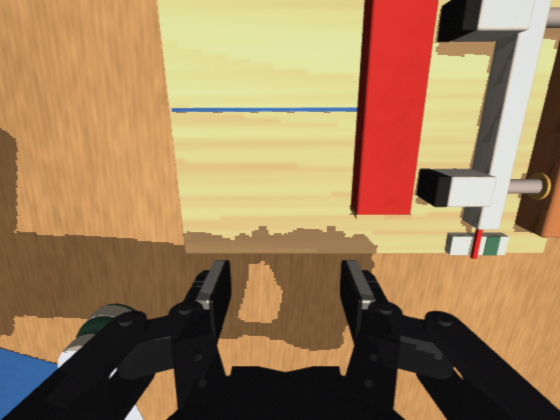

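```bash
python3 - <<'E'
from m import *
measure('w19',.043,0,[(168,95,352,122)],(345,0,440,225))
im=snap('top','top3');W=cloud(im)
cv2.imwrite('pics/top3c.png',cv2.resize(im['frame'][130:290,190:360][:,:,::-1],None,fx=3.5,fy=3.5,interpolation=cv2.INTER_CUBIC))
E
```

```text
line yaw 3.9206112239644795 n 720 x 405.7299165298105 552.185988279529
red own-y range [-79.4  68.1] own-x range [556.7 598.5]
edge lo yaw rel line 0.41 551.5
edge hi yaw rel line 1.23 599.2
```

View pics/top3c.png

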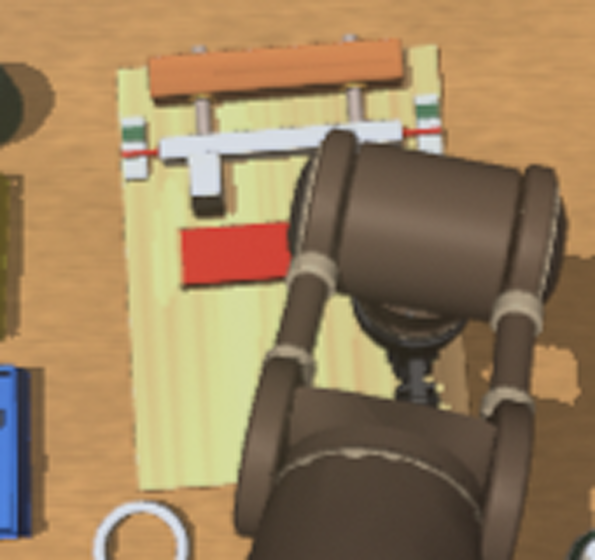

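```bash
python3 -m pendant '0 -1 -4 0 0 0; 0 0 -5 0 0 0; 0 0 -4 0 0 0; 0 0 0 0 0 0; 0 0 0 0 0 0; 0 0 0 0 0 0' 0 40
python3 - <<'E'
from m import *
go(.53,.0285,.0985,93.9)
im=snap('wrist','w20')
E
```

```text
time: 27.55
ee_pos: [0.4939, -0.0567, 0.3359]
ee_rot: [-2.14, -2.295, 0.005]
force: [0.0, 1.2, 0.5]
grip_width: -0.0002
pos [ 0.4939 -0.0567  0.3359] yaw 94.01 t 27.55 f [0.   1.24 0.52] w -0.0002 q [-0.2   0.03  1.89 -0.    1.22 -0.27]
turn deg [-0.26 -0.01  0.11] then cm [ 8.26  4.18 23.74]
```

View pics/w20.png

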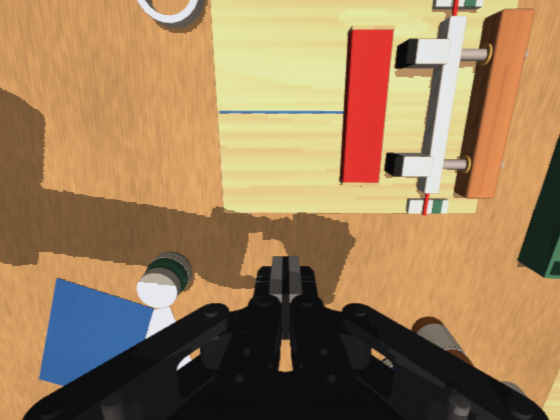

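```bash
python3 - <<'E'
from m import *
a=measure('w20',.043,0,[(215,105,340,120)],(335,20,400,190))
im=load('w20');f=im['frame']
cv2.imwrite('pics/w20c.png',cv2.resize(f[15:200,300:480][:,:,::-1],None,fx=3.2,fy=3.2,interpolation=cv2.INTER_CUBIC))
W=cloud(im);k=np.zeros(W.shape[:2],bool);k[20:192,335:396]=1;k&=(W[...,2]>.036)&(W[...,2]<.05)
fi=f.astype(int);p=W[k][:,:2]*1000
r=cv2.minAreaRect(p.astype(np.float32));print(r)
th=np.arctan(a[0]);n=np.array([-np.sin(th),np.cos(th)]);print('rail centre own-y by depth',(np.array(r[0])-[0,a[1]])@n)
E
```

```text
line yaw 3.7219139408271684 n 311 x 405.61631145497455 551.9297742557236
red own-y range [-79.2  82. ] own-x range [556.2 598.1]
edge lo yaw rel line 0.04 553.3
edge hi yaw rel line 0.49 598.7
((586.5499267578125, 30.623992919921875), (61.961082458496094, 171.12745666503906), 3.838578701019287)
rail centre own-y by depth 1.2315774518921436
```

View pics/w20c.png

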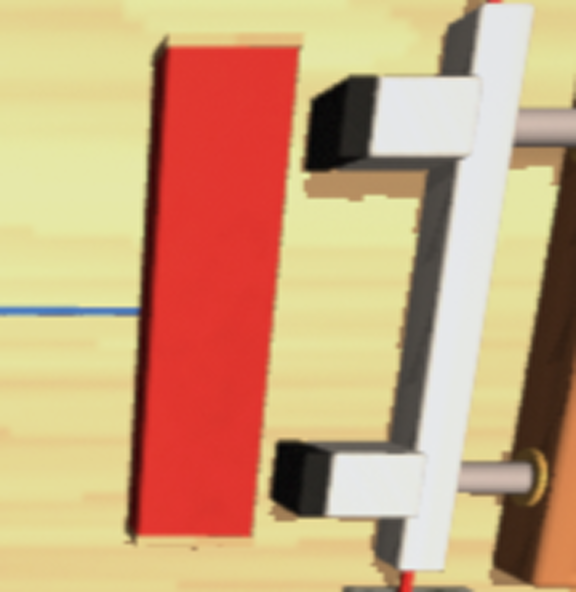

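The rail lies parallel to the pads about 12 mm short of them, and its middle reads +1.3 mm from the line. Its ends are at rows 28 and 184 of the wrist view. Now the closed fingers go down behind its middle.

```bash
python3 -c "
from h import *
go(.515,.0256,.096,93.9)"
python3 -m pendant '2 0.6 3 -0.2 0 0; 2 0.6 4 0 0 0; 2 0.6 4 0 0 0; 2.1 0.7 4 0 0 0; 0 0 3 0 0 0; 0 0 2 0 0 0; 0 0 1 0 0 0; 0 0 0 0 0 0; 0 0 0 0 0 0'
python3 -c "
from h import *
go(.515,.0256,.096,93.9)"
```

```text
pos [ 0.4937 -0.0569  0.3354] yaw 93.99 t 27.6 f [ 0.27  0.19 -0.22] w -0.0002 q [-0.2   0.03  1.89 -0.    1.22 -0.27]
turn deg [-0.32 -0.02  0.09] then cm [ 8.08  2.68 23.94]
time: 28.5
ee_pos: [0.5146, 0.0246, 0.1275]
ee_rot: [2.143, 2.295, 0.001]
force: [-0.5, -0.6, -0.2]
grip_width: 0.0001
pos [0.5146 0.0246 0.1275] yaw 93.92 t 28.5 f [-0.49 -0.58 -0.22] w 0.0001 q [-0.04  0.35  2.   -0.    0.79 -0.1 ]
turn deg [0.1  0.04 0.02] then cm [0.1  0.04 3.15]
```

```bash
python3 -m pendant '0.1 0 1.5 0 0 0; 0 0 1 0 0 0; 0 0 0.6 0 0 0; 0 0 0 0 0 0; 0 0 0 0 0 0'
python3 -c "
from h import *
go(.54,.0273,.096,93.9)
snap('wrist','w21')"
```

```text
time: 29.0
ee_pos: [0.5147, 0.0256, 0.0967]
ee_rot: [2.143, 2.295, 0.002]
force: [0.4, 0.0, 0.3]
grip_width: 0.0005
pos [0.5147 0.0256 0.0967] yaw 93.93 t 29.0 f [0.42 0.03 0.28] w 0.0005 q [-0.03  0.4   2.01 -0.    0.73 -0.1 ]
turn deg [0.12 0.05 0.03] then cm [-0.    2.54  0.07]
```

View pics/w21.png

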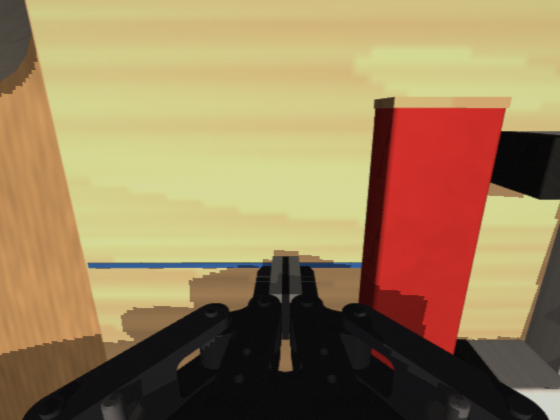

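```bash
python3 -m pendant '0 1 0 0.1 0 0; 0 0.8 0 0 0 0; 0 0.4 0 0 0 0; 0 0.3 0 0 0 0; 0 0.3 0 0 0 0; 0 0 0 0 0 0'
python3 -m pendant '0 0.3 0 0 0 0; 0 0.3 0 0 0 0; 0 0.3 0 0 0 0; 0 0 0 0 0 0; 0 0 0 0 0 0'
python3 -c "
from h import *
go(.572,.0285,.096,93.9)
snap('wrist','w22')"
```

```text
time: 29.65
ee_pos: [0.5426, 0.0276, 0.0963]
ee_rot: [2.143, 2.296, -0.001]
force: [-0.2, 0.2, -0.0]
grip_width: 0.0003
time: 30.15
ee_pos: [0.5518, 0.0282, 0.0965]
ee_rot: [2.143, 2.296, 0.0]
force: [0.1, -0.2, -0.1]
grip_width: -0.0003
pos [0.5518 0.0282 0.0965] yaw 93.93 t 30.15 f [ 0.11 -0.15 -0.11] w -0.0003 q [-0.03  0.46  1.92 -0.    0.76 -0.1 ]
turn deg [0.05 0.05 0.03] then cm [-0.11  2.02  0.05]
```

View pics/w22.png

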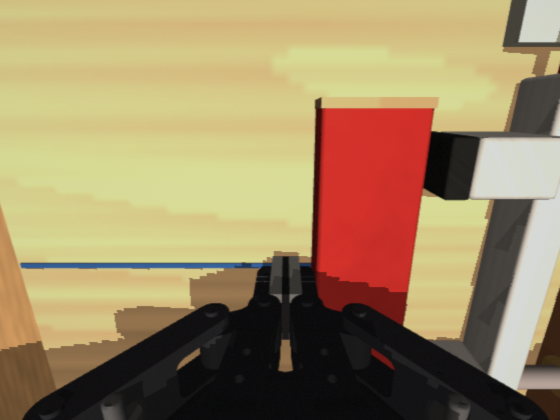

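No contact yet: a gap of about 1 mm remains between the fingers and the rail at column 313. I'll keep easing in.

```bash
for i in 1 ; do python3 -m pendant '0 0.2 0 0 0 0; 0 0.2 0 0 0 0; 0 0.2 0 0 0 0; 0 0 0 0 0 0'; done
python3 -m pendant '0 0.2 0 0 0 0; 0 0.2 0 0 0 0; 0 0.2 0 0 0 0; 0 0 0 0 0 0'
python3 -c "
from h import *
go(.572,.0285,.096,93.9)
snap('wrist','w23')"
```

```text
time: 30.6
ee_pos: [0.5572, 0.0286, 0.0963]
ee_rot: [-2.144, -2.296, 0.002]
force: [-1.7, 0.7, 2.2]
grip_width: 0.0001
time: 31.0
ee_pos: [0.562, 0.0289, 0.0961]
ee_rot: [-2.142, -2.295, 0.005]
force: [-5.5, -0.6, 4.6]
grip_width: 0.0004
pos [0.562  0.0289 0.0961] yaw 93.95 t 31.0 f [-5.48 -0.56  4.61] w 0.0004 q [-0.03  0.47  1.89 -0.    0.78 -0.09]
turn deg [-0.23  0.04  0.05] then cm [-0.11  0.99  0.01]
```

View pics/w23.png

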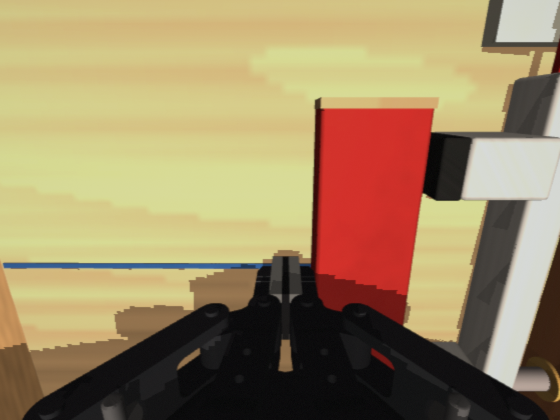

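The horizontal push has begun at 5.5 N, but there is 4.6 N of vertical force too. The flared part of the fingers is probably bearing on the rail's top edge, so I'll back off, raise 9 mm and try again.

```bash
python3 -m pendant '0 -0.8 0 0 0 0; 0 -0.8 0 0 0 0; 0 -0.4 0 0 0 0; 0 0 -0.5 0 0 0; 0 0 -0.4 0 0 0; 0 0 0 0 0 0; 0 0 0 0 0 0'
python3 -c "
from h import *
go(.572,.0285,.105,93.9)
snap('wrist','w24');snap('scene','s24')
im=load('s24');cv2.imwrite('pics/s24c.png',cv2.resize(im['frame'][170:320,220:400][:,:,::-1],None,fx=4,fy=4,interpolation=cv2.INTER_CUBIC))"
```

```text
time: 31.75
ee_pos: [0.5441, 0.0276, 0.1059]
ee_rot: [2.143, 2.295, 0.001]
force: [0.0, 0.1, 0.7]
grip_width: -0.0002
pos [0.5441 0.0276 0.1059] yaw 93.94 t 31.75 f [0.   0.12 0.73] w -0.0002 q [-0.03  0.43  1.94 -0.    0.77 -0.1 ]
turn deg [0.09 0.05 0.04] then cm [-0.1   2.79  0.09]
```

View pics/w24.png

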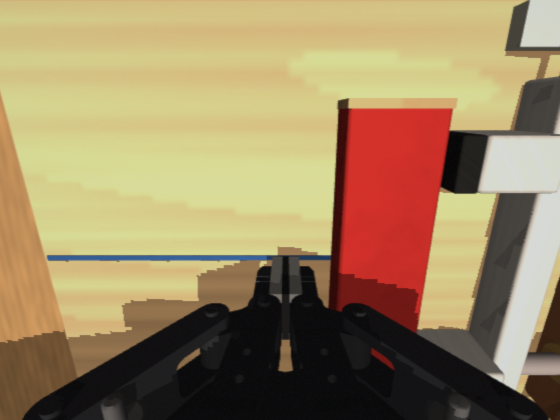

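View pics/s24c.png

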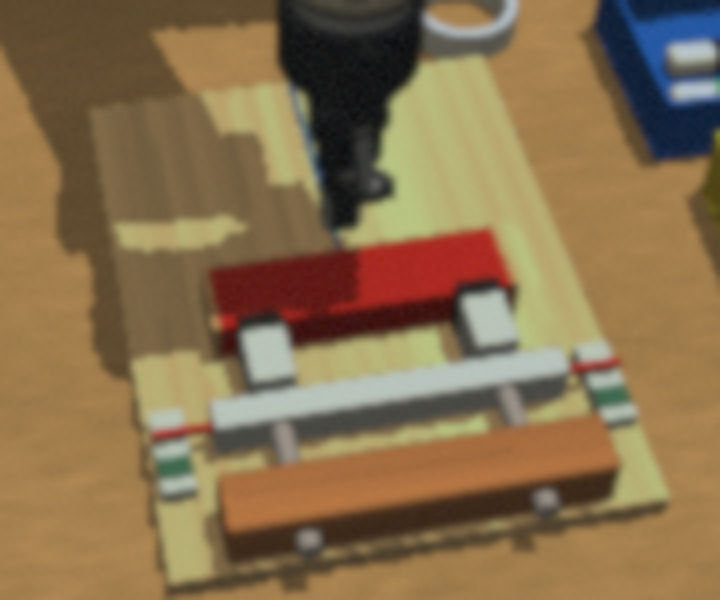

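```bash
python3 -m pendant '0 0.4 0 0 0 0; 0 0.4 0 0 0 0; 0 0.2 0 0 0 0; 0 0.2 0 0 0 0; 0 0 0 0 0 0; 0 0 0 0 0 0'
python3 -m pendant '0 0.2 0 0 0 0; 0 0.2 0 0 0 0; 0 0.2 0 0 0 0; 0 0 0 0 0 0; 0 0 0 0 0 0'
python3 -m pendant '0 0.2 0 0 0 0; 0 0.2 0 0 0 0; 0 0 0 0 0 0; 0 0 0 0 0 0'
python3 -c "
from h import *
go(.572,.0285,.105,93.9)
snap('wrist','w25')"
```

```text
time: 32.45
ee_pos: [0.5553, 0.0285, 0.1053]
ee_rot: [2.144, 2.296, -0.001]
force: [0.5, 0.3, -0.2]
grip_width: -0.0003
time: 32.95
ee_pos: [0.5604, 0.0289, 0.1051]
ee_rot: [-2.143, -2.296, 0.004]
force: [-4.8, -1.2, 1.8]
grip_width: -0.0001
time: 33.35
ee_pos: [0.5639, 0.0291, 0.105]
ee_rot: [-2.142, -2.295, 0.005]
force: [-5.6, -0.6, 3.4]
grip_width: 0.0001
pos [0.5639 0.0291 0.105 ] yaw 93.94 t 33.35 f [-5.62 -0.58  3.44] w 0.0001 q [-0.03  0.46  1.89 -0.    0.8  -0.09]
turn deg [-0.22  0.04  0.04] then cm [-0.12  0.8   0.  ]
```

View pics/w25.png

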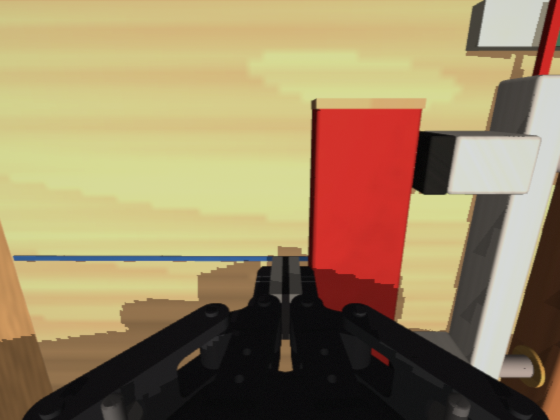

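```bash
python3 -m pendant '0 0.2 0 0 0 0; 0 0.2 0 0 0 0; 0 0.2 0 0 0 0; 0 0 0 0 0 0; 0 0 0 0 0 0'
python3 -c "
from h import *
go(.572,.0285,.105,93.9)
im=snap('wrist','w26');im=snap('scene','s26')
cv2.imwrite('pics/s26c.png',cv2.resize(im['frame'][170:320,220:400][:,:,::-1],None,fx=4,fy=4,interpolation=cv2.INTER_CUBIC))"
```

```text
time: 33.9
ee_pos: [0.5682, 0.0294, 0.1049]
ee_rot: [-2.14, -2.293, 0.01]
force: [-9.3, -2.3, 7.1]
grip_width: 0.0003
pos [0.5682 0.0294 0.1049] yaw 93.96 t 33.9 f [-9.29 -2.26  7.12] w 0.0003 q [-0.02  0.47  1.87 -0.    0.8  -0.09]
turn deg [-0.48  0.03  0.06] then cm [-0.12  0.37 -0.01]
```

View pics/s26c.png

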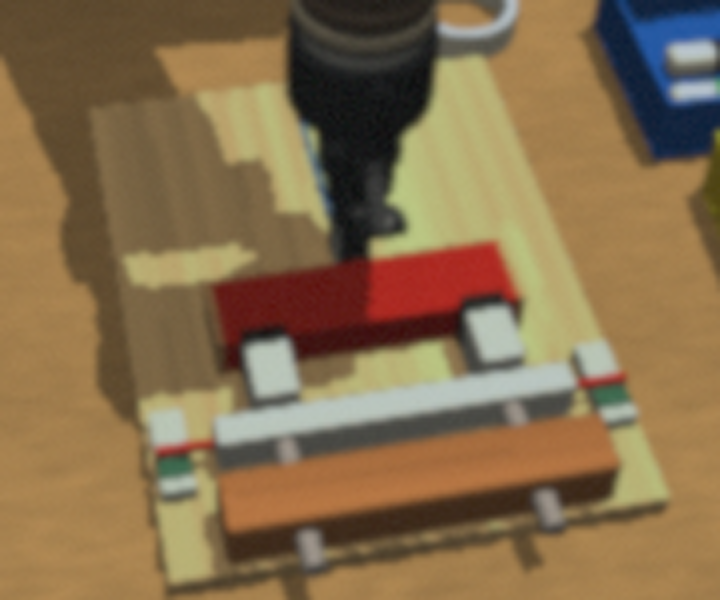

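The pointers are just short of the green (about 10 mm), and the fingers press down with about 7 N. I'll relieve that by commanding slightly upward.

```bash
python3 -m pendant '0 0 -0.15 0 0 0; 0 0 0 0 0 0; 0 0 0 0 0 0'
python3 -c "
from h import *
go(.572,.0285,.105,93.9)"
```

```text
time: 34.3
ee_pos: [0.5685, 0.0294, 0.1054]
ee_rot: [-2.141, -2.294, 0.008]
force: [-6.2, -2.3, -1.2]
grip_width: 0.0
pos [0.5685 0.0294 0.1054] yaw 93.95 t 34.3 f [-6.22 -2.33 -1.23] w 0.0 q [-0.02  0.47  1.87 -0.    0.8  -0.09]
turn deg [-0.39  0.03  0.05] then cm [-0.12  0.34  0.04]
```

```bash
python3 -m pendant '-0.1 0 0 0 0 0; 0 0.2 0 0 0 0; 0 0.2 -0.05 0 0 0; 0 0 0 0 0 0; 0 0 0 0 0 0'
python3 -m pendant '0 0.2 0 0 0 0; 0 0.2 -0.1 0 0 0; 0 0 0 0 0 0; 0 0 0 0 0 0'
python3 -c "
from h import *
go(.572,.0285,.105,93.9)
im=snap('scene','s27')
cv2.imwrite('pics/s27c.png',cv2.resize(im['frame'][170:320,220:400][:,:,::-1],None,fx=4,fy=4,interpolation=cv2.INTER_CUBIC))"
```

```text
time: 34.8
ee_pos: [0.5716, 0.0294, 0.1053]
ee_rot: [-2.139, -2.291, 0.01]
force: [-7.3, 0.9, -1.2]
grip_width: -0.0003
time: 35.2
ee_pos: [0.5746, 0.0296, 0.1058]
ee_rot: [-2.138, -2.29, 0.013]
force: [-7.8, 0.5, -1.3]
grip_width: 0.0001
pos [0.5746 0.0296 0.1058] yaw 93.94 t 35.2 f [-7.82  0.5  -1.35] w 0.0001 q [-0.02  0.48  1.86 -0.    0.82 -0.09]
turn deg [-0.68 -0.04  0.04] then cm [-0.09 -0.27  0.08]
```

View pics/s27c.png

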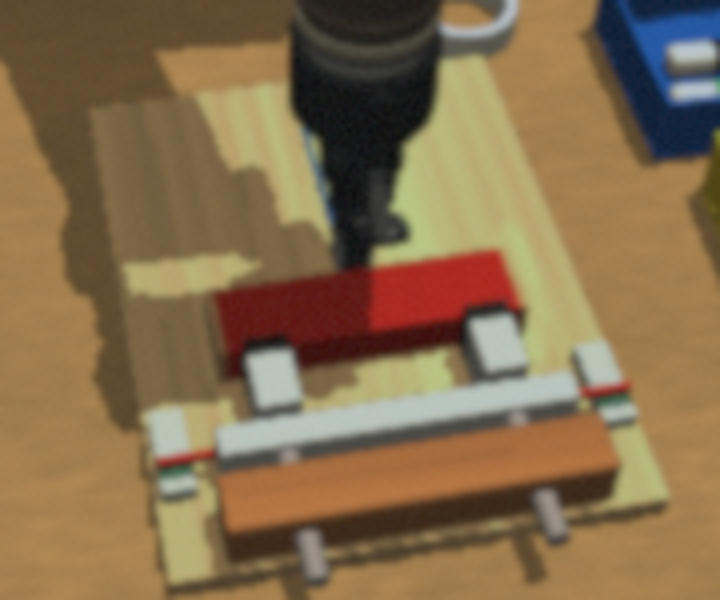

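The pointers now stand in the first part of the green at about 15 mm, with a 7.8 N push. About 3 mm more to go.

```bash
python3 -m pendant '0 0.2 0 0 0 0; 0 0.15 -0.03 0 0 0; 0 0 0 0 0 0; 0 0 0 0 0 0; 0 0 0 0 0 0'
python3 -c "
from h import *
go(.572,.0285,.105,93.9)
im=snap('wrist','w28');im=snap('scene','s28');im=load('s28')
cv2.imwrite('pics/s28c.png',cv2.resize(im['frame'][220:310,230:400][:,:,::-1],None,fx=4.6,fy=4.6,interpolation=cv2.INTER_CUBIC))"
```

```text
time: 35.75
ee_pos: [0.5773, 0.0298, 0.1057]
ee_rot: [-2.137, -2.289, 0.015]
force: [-9.6, 0.3, -0.7]
grip_width: -0.0001
pos [0.5773 0.0298 0.1057] yaw 93.94 t 35.75 f [-9.63  0.26 -0.71] w -0.0001 q [-0.02  0.49  1.85 -0.    0.82 -0.09]
turn deg [-0.8  -0.05  0.05] then cm [-0.09 -0.53  0.07]
```

View pics/s28c.png

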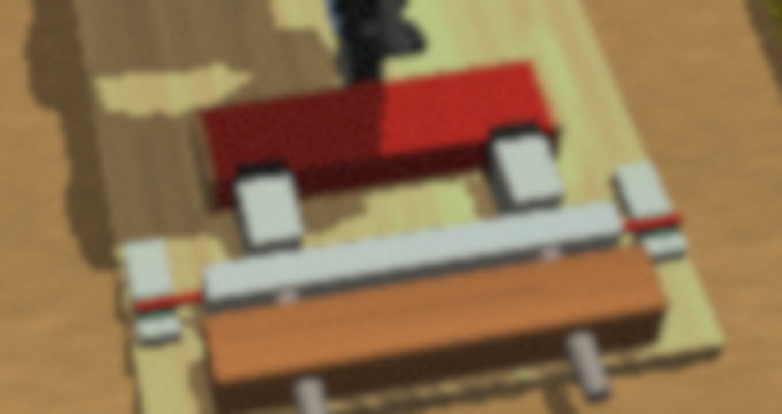

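View pics/w28.png

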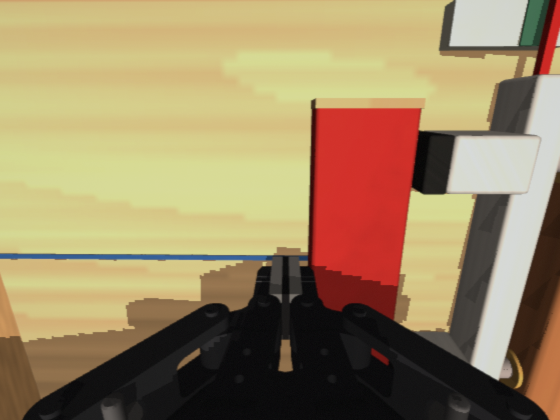

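```bash
cat > chk.py <<'E'
from h import *
th=np.radians(3.9);t=np.array([np.cos(th),np.sin(th)]);n=np.array([-np.sin(th),np.cos(th)])
def bar(fn):
    im=load(fn);W=cloud(im);f=im['frame'].astype(int)
    w=W[...,:2]@t*1000;s=(W[...,:2]-[0.5,.0235])@n*1000;z=W[...,2]*1000
    br=(f.min(-1)>120)&(f.max(-1)-f.min(-1)<45)
    k=br&(z>33)&(z<62)&(abs(s)<42)&(w>630)&(w<700)
    out=[]
    for lo,hi in((-42,-15),(-15,15),(15,42)):
        kk=k&(s>lo)&(s<hi);out+=[np.median(w[kk]).round(1)]
    rd=(f[...,0]>1.6*f[...,1])&(f[...,0]>60)
    print(fn,'bar own-x',out,k.sum())
    pads=br&(z>45)&(z<62)
    for c in(-60,60):
        kk=pads&(abs(s-c)<10)&(w>600)&(w<665);print('  arm',c,np.percentile(w[kk],[2,50]).round(1),kk.sum())
    kk=rd&(z>36)&(z<50)&(abs(s)<95)&(w>540)&(w<640)
    if kk.sum()>100:
        A=np.c_[w[kk]-590,s[kk],np.ones(kk.sum())];c=np.linalg.lstsq(A,z[kk],rcond=None)[0]
        p=np.c_[w[kk],s[kk]].astype(np.float32);print('  rail top tilt deg',np.degrees(c[:2]).round(2),'z',c[2].round(1),cv2.minAreaRect(p),'s pct',np.percentile(s[kk],[.5,99.5]).round(1))
E
python3 -c "
from chk import *
bar('scene0');bar('s24');bar('s26');bar('s27');bar('s28')"
```

```text
scene0 bar own-x [np.float64(665.7), np.float64(666.1), np.float64(665.7)] 282
  arm -60 [624.6 640.5] 122
  arm 60 [624.6 640.8] 114
s24 bar own-x [np.float64(667.4), np.float64(667.1), np.float64(667.4)] 285
  arm -60 [624.7 641.7] 123
  arm 60 [625.6 641.1] 120
  rail top tilt deg [-1.35  0.09] z 42.6 ((591.8680419921875, -1.1204833984375), (48.329200744628906, 163.23292541503906), 1.401250958442688) s pct [-81.7  79.1]
s26 bar own-x [np.float64(677.1), np.float64(677.5), np.float64(676.8)] 292
  arm -60 [635.6 650. ] 112
  arm 60 [636.9 650.5] 107
  rail top tilt deg [-1.43  0.12] z 42.9 ((602.4075927734375, -0.6485824584960938), (163.86968994140625, 48.24470138549805), 89.19400024414062) s pct [-81.8  79.4]
s27 bar own-x [np.float64(683.9), np.float64(683.4), np.float64(683.9)] 299
  arm -60 [641.5 653.6] 91
  arm 60 [641.5 653.5] 88
  rail top tilt deg [-2.1   0.02] z 43.4 ((608.6267700195312, -1.0007400512695312), (45.55275344848633, 163.7052001953125), 0.6856378316879272) s pct [-82.   79.5]
s28 bar own-x [np.float64(686.7), np.float64(686.4), np.float64(686.1)] 300
  arm -60 [644.  654.2] 81
  arm 60 [643.4 653.7] 77
  rail top tilt deg [-2.25  0.08] z 43.5 ((611.5806274414062, -1.0046844482421875), (162.9678192138672, 49.112667083740234), 88.44216918945312) s pct [-81.7  79.6]
```

The bar has travelled about 20 mm, even at both ends. The rail's rear edge reads about 0.7 mm higher than before, so my upward relief is lifting it slightly. I'll ease down a little until a slight downward force returns.

```bash
python3 -m pendant '0 -0.05 0.08 0 0 0; 0 0 0 0 0 0; 0 0 0 0 0 0; 0 0 0 0 0 0'
python3 -c "
from chk import *
go(.572,.0285,.105,93.9)
snap('scene','s29');bar('s29')"
```

```text
time: 36.25
ee_pos: [0.577, 0.0297, 0.1053]
ee_rot: [-2.137, -2.289, 0.014]
force: [-9.4, 0.3, 1.6]
grip_width: 0.0001
pos [0.577  0.0297 0.1053] yaw 93.94 t 36.25 f [-9.41  0.29  1.64] w 0.0001 q [-0.02  0.49  1.85 -0.    0.82 -0.09]
turn deg [-0.77 -0.05  0.04] then cm [-0.09 -0.51  0.03]
s29 bar own-x [np.float64(686.3), np.float64(685.4), np.float64(685.9)] 303
  arm -60 [642.8 654.1] 86
  arm 60 [643.6 653.7] 76
  rail top tilt deg [-1.41  0.08] z 43.2 ((611.2459106445312, -0.7951431274414062), (163.3801727294922, 49.791893005371094), 88.00431823730469) s pct [-81.6  79.6]
```

```bash
python3 -m pendant '0 -0.05 0.05 0 0 0; 0 0 0 0 0 0; 0 0 0 0 0 0; 0 0 0 0 0 0; 0 0 0 0 0 0; 0 0 0 0 0 0'
python3 - <<'E'
from chk import *
from m import measure
go(.572,.0285,.105,93.9)
im=snap('scene','s30');bar('s30');snap('wrist','w30');snap('top','t30')
measure('w30',.043,0,[(5,245,240,268)],(305,95,428,300))
s=manip.get_state();print(s['force'],s['time'])
cv2.imwrite('pics/s30c.png',cv2.resize(im['frame'][220:310,230:400][:,:,::-1],None,fx=4.6,fy=4.6,interpolation=cv2.INTER_CUBIC))
a=load('w30')['frame'];cv2.imwrite('pics/w30c.png',cv2.resize(a[0:300,280:560][:,:,::-1],None,fx=2,fy=2))
E
```

```text
time: 36.9
ee_pos: [0.5769, 0.0298, 0.1052]
ee_rot: [-2.138, -2.29, 0.013]
force: [-9.3, 0.1, 2.4]
grip_width: -0.0001
pos [0.5769 0.0298 0.1052] yaw 93.94 t 36.9 f [-9.29  0.14  2.44] w -0.0001 q [-0.02  0.48  1.85 -0.    0.82 -0.09]
turn deg [-0.72 -0.05  0.04] then cm [-0.09 -0.5   0.02]
s30 bar own-x [np.float64(686.1), np.float64(685.6), np.float64(686.2)] 302
  arm -60 [643.4 654.6] 79
  arm 60 [643.3 654.4] 79
  rail top tilt deg [-1.1   0.02] z 43.0 ((612.8101196289062, -0.852142333984375), (163.1846160888672, 48.8835334777832), 89.23192596435547) s pct [-81.5  79.6]
line yaw 3.9650632504236256 n 1070 x 409.65076700222903 548.4208860113692
red own-y range [-8.2 82.4] own-x range [589.7 631.5]
edge lo yaw rel line 0.98 588.9
edge hi yaw rel line -0.43 632.2
[-10.32504326   0.75689867   2.67533164] 37.05
```

View pics/s30c.png

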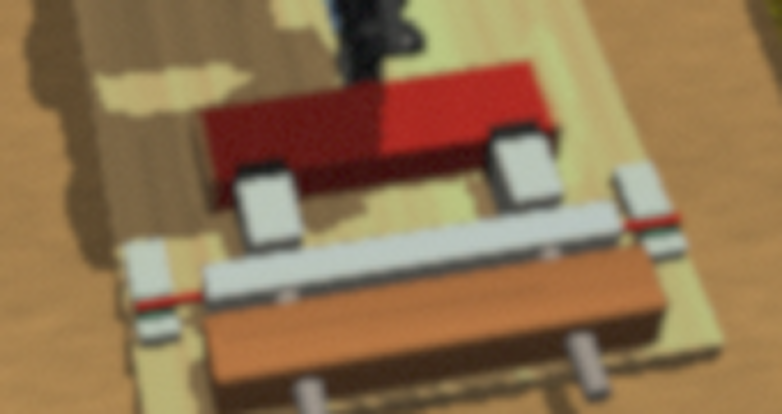

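View pics/w30c.png

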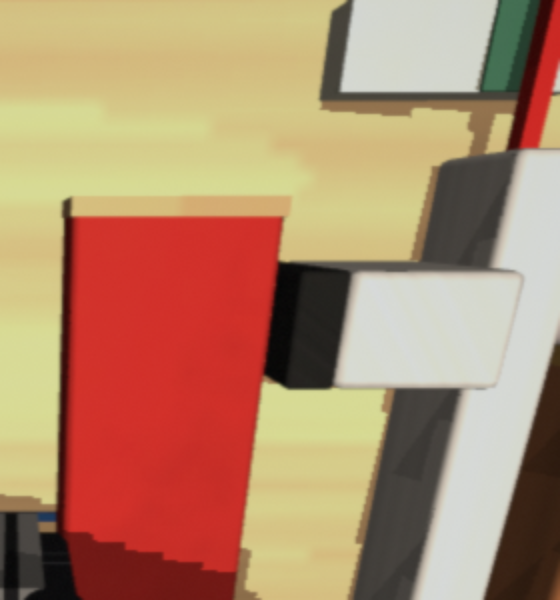

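View pics/t30.png

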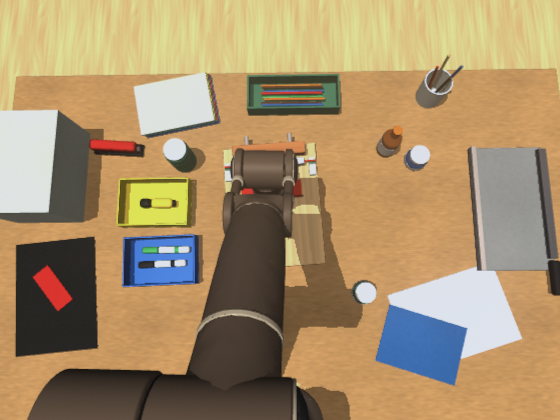

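The rail is flush on both pads, flat again and steady. Travel reads about 19.5 mm, so I'll back off about 1.5 mm to centre on 18.

```bash
python3 -m pendant '0 -0.08 0 0 0 0; 0 -0.08 0 0 0 0; 0 0 0 0 0 0; 0 0 0 0 0 0; 0 0 0 0 0 0; 0 0 0 0 0 0'
python3 - <<'E'
from chk import *
from m import measure
go(.572,.0285,.105,93.9)
im=snap('scene','s31');bar('s31');snap('wrist','w31')
measure('w31',.043,0,[(5,245,240,268)],(305,95,428,300))
F=[]
s=manip.get_state();print(s['force'],s['time'])
cv2.imwrite('pics/s31c.png',cv2.resize(im['frame'][170:320,220:400][:,:,::-1],None,fx=4,fy=4,interpolation=cv2.INTER_CUBIC))
E
```

```text
time: 37.65
ee_pos: [0.5759, 0.0297, 0.1053]
ee_rot: [-2.138, -2.291, 0.011]
force: [-8.8, 0.8, 1.1]
grip_width: 0.0
pos [0.5759 0.0297 0.1053] yaw 93.94 t 37.65 f [-8.78  0.81  1.15] w 0.0 q [-0.02  0.48  1.85 -0.    0.82 -0.09]
turn deg [-0.62 -0.04  0.04] then cm [-0.09 -0.4   0.03]
s31 bar own-x [np.float64(685.0), np.float64(685.2), np.float64(684.6)] 300
  arm -60 [642.2 654.1] 87
  arm 60 [642.5 653.5] 79
  rail top tilt deg [-1.44 -0.  ] z 43.0 ((610.5870361328125, -0.7589950561523438), (163.83050537109375, 46.21271896362305), 89.57386779785156) s pct [-81.9  79.5]
line yaw 3.9589346955605182 n 1090 x 409.02468457361965 547.5661601110974
red own-y range [-8.2 82.4] own-x range [588.9 630.7]
edge lo yaw rel line 1.12 588.0
edge hi yaw rel line -0.34 631.4
[-8.29692055  0.50176016  0.04989019] 37.75
```

View pics/s31c.png

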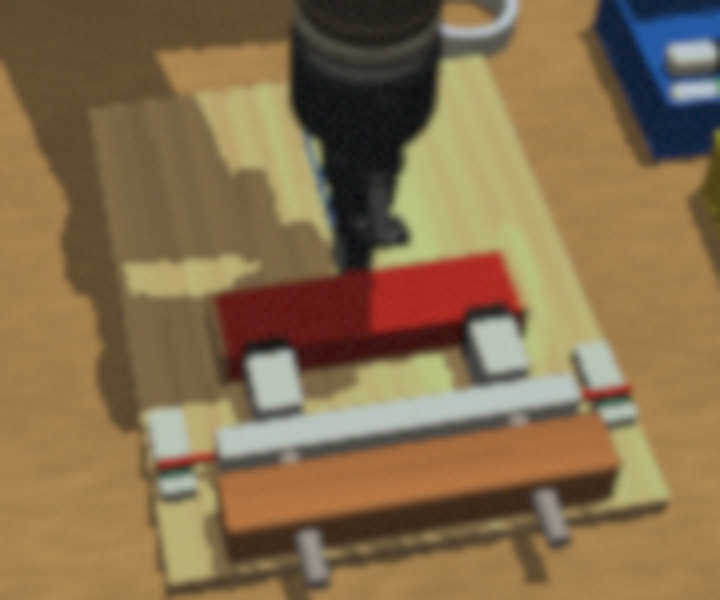

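View pics/s31.png

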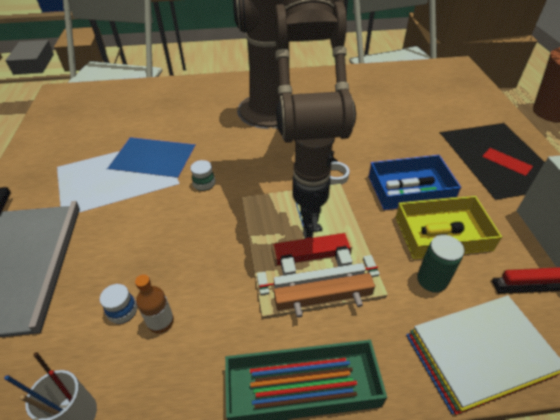

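The pointers stand in the green at both ends, and the bystanders are in place. The push holds steady at about 8.5–9 N, so I'm handing in.

```bash
python3 -c "
from h import *
print(order.sign_off());s=manip.get_state();print(s['time'],s['force'])"
```

```text
the job is handed in; nothing more can be done
None
the job is handed in; nothing more can be done
```

I handed the job in at about 38 s with the arm still pushing. Both marker pens are in the blue bin, the glue stick is in the yellow bin, and the red rail lies on the bed against both fence pads.

Last checks before hand-in:
- **Push:** steady at about 8.3–8.8 N. The fence had travelled about 18–19 mm, the same at both ends, with both pointers in the green and well short of the end stop.
- **Flush:** the rail touches both pads. The camera's rail-edge angles varied by about 1° in the last view because the fingers and pads hid part of it. Crossbar travel was equal at both ends.
- **Flat:** the rail's top reads level with how it first lay on the bed. During the push its rear edge rose about 0.7 mm, so I eased the fingers down and it settled back.
- **Middle on the blue line:** the wrist camera puts it about 1.3 mm to the left (+y) of the line. The scene camera reads about 1 mm to the other side, but I did not locate the line itself in that view. I left it, since the cameras are only good to about 2 mm.
- **Other things on the table:** none were touched. In the last pictures everything is in place; the tape roll is partly hidden by the arm.

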